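# Turn the orange polishing pad over against the pad board

## Robot

A 7-joint arm with a two-finger parallel gripper is mounted at the origin on a cart in front of the work surface, level with it; the furniture and walls round the work are solid. World frame = base frame: x ahead of the robot, y to its left, z up, the work surface at z = 0. Lengths are in m, angles in rad, forces in N, time in s.
With the tool pointing down it reaches from about 0.4 to 0.925 m from the base axis. Payload 4.1 kg.
Tool frame: the origin (TCP) lies on the centre line of the jaws, within the pads' length; the fingertips stand 11 mm ahead of it and the grasp point (between the pads) lies 8 mm behind it; z points along the fingers, y is the direction in which the jaws open and shut (so a half turn about z gives the same grasp; the last joint's range is limited). The gripper opens to 85 mm and grips with 20 to 120 N. Pads are 22 mm wide; open, the fingers measure 114 mm over their backs; the gripper's body (76 mm by 85 mm) begins 54 mm behind the grasp point. The pads swing forward as they close: fully open they stand 13 mm farther back than shut.
Start: joints at [1.002, 0.398, 0.045, 1.537, -0.019, 1.207, -0.051], TCP at [0.294, -0.58, 0.242] pointing down, gripper open.
Joint ranges: [-2.82, 2.82], [-0.49, 2.23], [-1.37, 1.46], [0, 2.46], [-1.36, 4.5], [0.23, 2], [-2.94, 2.94]. Speed limits (rad/s): [2.57, 2.57, 3.14, 3.14, 3.14, 3.14, 3.14].

## Interface

Orientations are given as [roll, pitch, yaw] about the fixed x, y, z axes, in that order (R = Rz(yaw) Ry(pitch) Rx(roll)).
In Python, from bench import r gives the robot as it stands.
- The arm moves only by the tool apply_moves, never from a script. Its argument "commands" is a list of rows, each a list of 7 numbers: the turn, a rotation vector about the tool's x, y, z in rad, then the shift along the tool's x, y, z in cm, then the opening, from 0 (shut) to 1 (fully open). In form: [[rx, ry, rz, x, y, z, jaw], ...]. A call has 1 to 10 rows; each row shifts and turns the commanded pose from where the row before left it, along the tool's axes as they then stand; what a row does not reach is not made up. A row lasts 1/12 s, in which the tool goes at most 41.7 mm and 7.16 degrees, less where a joint would pass 70% of its speed; a pose out of reach is approached as far as the arm can. A call with a gripper value outside its range is refused whole. The fingers move at their own pace and stop on an object; "force" is the grip in N (left out, the last holds). Time passes only in rows, so rows that do not move let the fingers close. It gives the time, the measured TCP pose, the force and the opening at its end, in the units of the state.
- r.observe(): the state, without advancing time (a new reading comes with each control period).
- r.camera(name): name is "side" or "top"; returns the picture (480x640x3 uint8, blue, green, red); there is no depth.
- r.camera_info(name): a dict with "intrinsics" (3x3 intrinsics, pixels), "world_to_cam" (4x4, takes a point from world to camera coordinates). Camera axes: x right, y down, z forward; pixel columns grow to the right and rows downward; lengths in m; the calibration is good to about 2 mm. A picture is of the moment at which its call begins. camera_info takes no time and is no camera call.
- r.hand_in(): hands the job in, once; it reports no verdict.
The state is a dict: "t": time; "joint_positions": joint angles; "dq": joint speeds; "effort": joint torques, N m; "tool_pos": TCP position; "tool_rot": TCP orientation; "contact_force": force on the tool from outside, world axes, zero at the start; "wrist_torque": the same for the moment, N m; "opening": opening from 0.0 (shut) to 1.0 (fully open).
Only numpy, scipy, OpenCV 4.12 (cv2) and the standard library are available. Lean on these libraries where they do the work, as an engineer would, in place of code of your own. Each camera call takes 0.05 s, during which the arm holds its last target.

## Task

Turn the orange foam polishing pad over so that its black hook-and-loop back faces up: push it along the bench against the front edge of the low pad board and tip it up over that edge, so that it ends lying flat, foam side down, on the board's rubber top. Leave the white and the yellow pad where they are.

Things in the scene. Friction and masses are not known exactly. Their poses are not given: they have to be found in the camera images.
- pad_orange: orange round foam polishing pad, a stiff disc 77 mm across, 24 mm thick, 20 to 45 g, loose, rim not slippery. Starts lying on the bench (z = 0), foam up, thin black hook-and-loop back (3 mm thick, 68 mm across) down, its middle 55 to 80 mm before the board's front edge, within 30 mm of the board's middle line. Origin: centre of the black back face; z points from back to foam face (up at start).
- pad_white: a white foam polishing pad, 78 mm across and 27 mm thick, lying on the bench to the left of the orange pad or of the board, at least 50 mm clear; origin at the centre of its underside. A bystander: leave it alone.
- pad_board: low aluminium platform with black rubber top, fixed to the bench; 125 mm deep (x), 140 wide (y), top 14 mm above the bench. Origin: centre of its underside; x points away from the robot, y along the front edge to the left. The front edge is an upright 14 mm wall at x = -62.5 mm; along the rear (x = 62 to 69 mm) a lip stands 12 mm above the top. Turned by -0.4 to 0.1 rad about the vertical.
- pad_yellow: a yellow foam polishing pad, 79 mm across and 26 mm thick, lying on the bench to the left of the orange pad or of the board, at least 50 mm clear; origin at the centre of its underside. It and the white pad may change places. A bystander: leave it alone.
There are look-alikes about, which are no part of the job. There is more than one size of the pad_orange; the one meant has the size given above.

How it is judged:
On the way:
1. the orange pad, still lying (tilted less than 25 degrees), is pushed against the board (contact force between pad_orange and pad_board above 0.3 N and angle between pad_orange's own z axis and vertical below 0.44 rad), for 0.05 s.
At the end, for the whole second after the job is handed in: the orange pad lies at rest on the board's top, its middle over the board (its rim may overhang), turned over: black back up, level within 10 degrees, its back face 33 to 43 mm above the bench (angle between pad_orange's own z axis and vertical above 2.96 rad and z of pad_orange in the frame of pad_board between 0.033 and 0.043 m and x of pad_orange in the frame of pad_board between -0.0625 and 0.0625 m and y of pad_orange in the frame of pad_board between -0.07 and 0.07 m and linear speed of pad_orange below 0.02 m/s and angular speed of pad_orange below 0.2 rad/s); the robot touches nothing.
It fails at once if the white pad is moved more than 20 mm (distance of pad_white from where it was at the start of the episode above 0.02 m).
It fails at once if the yellow pad is moved more than 20 mm (distance of pad_yellow from where it was at the start of the episode above 0.02 m).
It also fails if it takes over 42 s, if anything falls off the work surface, if the arm or the gripper's body presses on something with over 40 N, if the wrist force passes 120 N, or if a joint passes its speed limit or range.

## Working session

There is one attempt and no reset: what is moved stays moved. The work goes in short steps, Python scripts to look and compute and a tool call to move; the robot and the scene stay as the last step left them, time stands still between calls to the robot, and variables do not carry over. Pictures are saved under pics/ and viewed, and the job is handed in when it is done.

Besides the shell and the picture viewer there is one more tool, called after "Emit:" as a command line: name --pt "numbers of a row" for each row, then --argument value for the rest. apply_moves: Moves the arm, as the interface text tells. Its arguments: {"type":"object","properties":{"commands":{"type":"array","items":{"type":"array","items":{"type":"number"}}},"force":{"type":"number"}},"required":["commands"]}

```bash
ls; mkdir -p pics
python3 - <<'E'
from bench import r
import cv2,numpy as np
for n in ("side","top"):
    cv2.imwrite(f"pics/{n}0.png",r.camera(n)); i=r.camera_info(n); print(n,i)
print(r.observe())
E
```

```text
pics
side {'intrinsics': array([[448.22600137,   0.        , 318.27852175],
       [  0.        , 448.22600137, 237.8285534 ],
       [  0.        ,   0.        ,   1.        ]]), 'world_to_cam': array([[-0.99136176, -0.13098312,  0.00672891,  0.53022173],
       [-0.06784284,  0.46821758, -0.88100491,  0.16575807],
       [ 0.11224618, -0.87385109, -0.47305927,  0.65407996],
       [ 0.        ,  0.        ,  0.        ,  1.        ]])}
top {'intrinsics': array([[438.87369824,   0.        , 308.43621247],
       [  0.        , 438.87369824, 235.84994508],
       [  0.        ,   0.        ,   1.        ]]), 'world_to_cam': array([[-0.01746415, -0.99945192, -0.02812243, -0.16731156],
       [-0.99844091,  0.01892409, -0.0525131 ,  0.57558776],
       [ 0.05301651,  0.02716149, -0.99822417,  0.84701529],
       [ 0.        ,  0.        ,  0.        ,  1.        ]])}
{'t': 0.1, 'joint_positions': array([ 1.0019859 ,  0.39914233,  0.0450373 ,  1.53774301, -0.01870506,
        1.20690417, -0.05071798]), 'dq': array([-2.14525753e-05, -2.63661312e-03, -3.00420087e-04, -1.97244665e-03,
       -4.04734576e-04,  3.61175478e-04,  2.66258730e-03]), 'effort': array([ 3.98891149e-03, -4.76261687e+01,  1.37022804e+00, -2.54949385e+01,
        1.18809217e-02,  5.02546216e-03, -3.42954866e-05]), 'tool_pos': array([ 0.29404329, -0.57907555,  0.24135654]), 'tool_rot': array([-3.13982135e+00,  1.19441625e-04,  4.69902063e-01]), 'contact_force': array([-0.0629031 ,  0.56341172,  0.78541894]), 'wrist_torque': array([0.00358619, 0.03639436, 0.03132791]), 'opening': 0.9965458248863832}
```

View pics/top0.png

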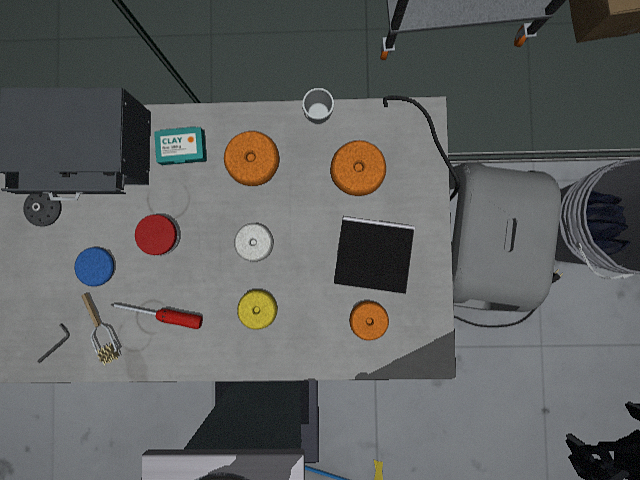

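View pics/side0.png

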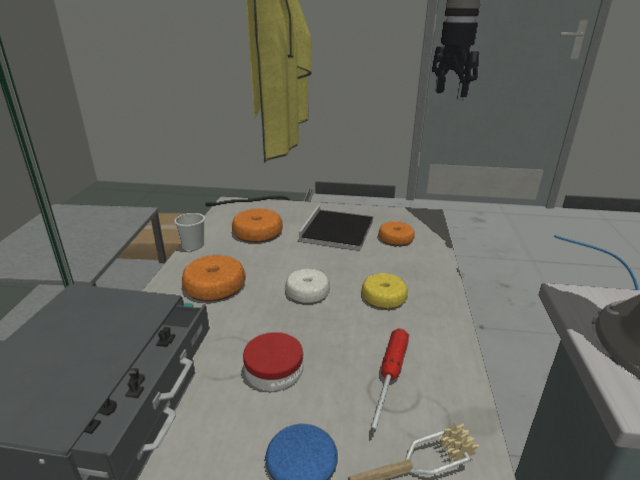

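Candidates in the top picture are the small orange pad at (369,321), in front of the board, and two larger orange pads at (251,158) and (358,168), behind it. I choose (369,321). Its size still needs checking in a close crop.

```bash
cat > h.py <<'E'
import numpy as np,cv2
from bench import r
def bp(n,u,v,z):
    i=r.camera_info(n);K=i["intrinsics"];T=i["world_to_cam"];R=T[:3,:3];t=T[:3,3]
    c=-R.T@t; d=R.T@np.linalg.solve(K,[u,v,1.]); return c+d*(z-c[2])/d[2]
def pj(n,p):
    i=r.camera_info(n);q=i["world_to_cam"]@np.r_[p,1.];q=i["intrinsics"]@q[:3];return q[:2]/q[2]
E
python3 - <<'E'
from h import *
im=cv2.imread("pics/top0.png")
c=im[205:355,310:460]; cv2.imwrite("pics/crop0.png",cv2.resize(c,(600,600),interpolation=cv2.INTER_CUBIC))
hsv=cv2.cvtColor(im,cv2.COLOR_BGR2HSV)
m=cv2.inRange(hsv,(5,120,60),(20,255,255))
n,l,s,ce=cv2.connectedComponentsWithStats(m)
for k in range(1,n):
    if s[k][4]>200:
        u,v=ce[k];w=s[k]
        a=bp("top",w[0],v,.018);b=bp("top",w[0]+w[2],v,.018)
        print(s[k],ce[k],bp("top",u,v,.02),np.linalg.norm(a-b))
E
```

```text
[ 224  131   55   55 2345] [251.2098081  158.05031983] [ 0.72750736 -0.06798579  0.02      ] 0.10894873532790005
[ 331  140   55   56 2379] [358.11433375 167.82429592] [ 0.70319076 -0.27729171  0.02      ] 0.1073215517752344
[ 350  301   39   39 1166] [368.80960549 320.38078902] [ 0.4077306  -0.29081385  0.02      ] 0.07462693024652708
```

View pics/crop0.png

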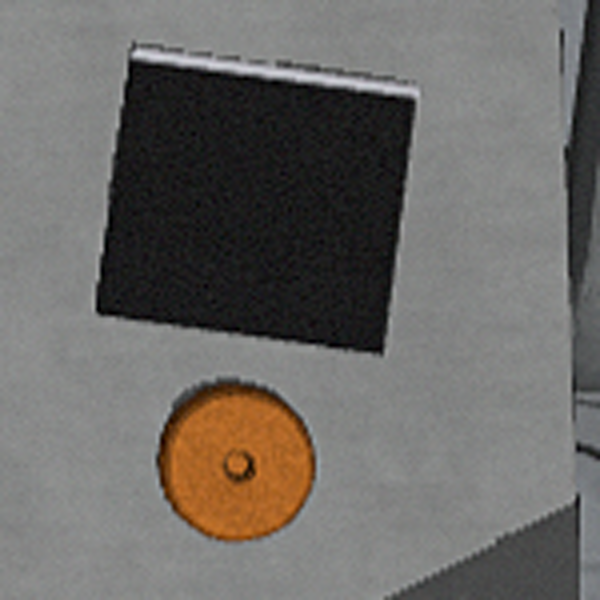

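Run:
```python
from h import *
L=bp("top",334.3,283.7,.014);Rr=bp("top",405.7,293.5,.014)
l2=bp("top",343,216,.026);r2=bp("top",414.5,227,.026)
print(L,Rr,l2,r2,np.linalg.norm(L-Rr))
d=(L-Rr)[:2];print("yaw",np.arctan2(-d[0],d[1])); d=(l2-r2)[:2];print("yaw2",np.arctan2(-d[0],d[1]))
yaw=np.arctan2(-(L-Rr)[0],(L-Rr)[1]);M=(L+Rr)/2;ex=np.array([np.cos(yaw),np.sin(yaw)]);ey=np.array([-ex[1],ex[0]])
p=bp("top",310+238/4,205+465/4,.024)
p2=bp("top",368.8,320.4,.02)
for q in(p,p2):print(q,"before edge",(q-M)[:2]@ex,"lat",(q-M)[:2]@ey)
im=cv2.imread("pics/side0.png");cv2.imwrite("pics/crop1.png",cv2.resize(im[195:265,280:430],(800,373),interpolation=cv2.INTER_CUBIC))
from h import *
print(pj("side",[p2[0],p2[1],.024]),pj("side",L),pj("side",Rr))
```

```text
[ 0.47839334 -0.22640925  0.014     ] [ 0.45736806 -0.36369624  0.014     ] [ 0.60882028 -0.24548996  0.026     ] [ 0.58488047 -0.38188173  0.026     ] 0.1388876551134111
yaw -0.15196760325338937
yaw2 -0.17375248899363022
[ 0.40663038 -0.29166332  0.024     ] before edge -0.06105751303373826 lat -0.005921914090446677
[ 0.40769437 -0.29079461  0.02      ] before edge -0.060137297613924834 lat -0.004902148680132069
[396.40652494 228.69838799] [361.01235386 245.28715282] [373.18705363 216.71193707]
```

View pics/crop1.png

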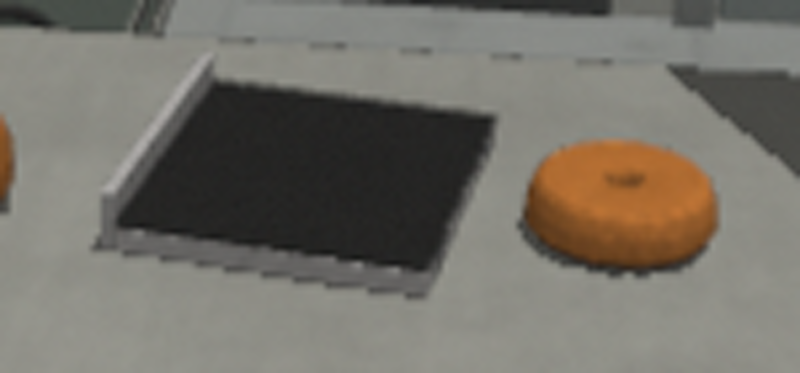

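Crops confirm the choice: the small pad is about 77 mm across and 60 mm before the edge, 5 mm right of the board's middle line. Board yaw is about -0.16. I will push with two half-open fingers at the rear rim, tool tilted so the tips point forward.

Emit:
apply_moves --pt "0 0 0.09 0 0 0 0.4" --pt "0 0 0.09 0 0 0 0.4" --pt "0 0 0.09 0 0 0 0.4" --pt "0 0 0.09 0 0 0 0.4" --pt "0 0 0.09 0 0 0 0.4" --pt "0 0 0.09 0 0 0 0.4" --pt "0 0 0.09 0 0 0 0.4" --force 30

```text
t: 0.68
tool_pos: [0.2942, -0.5792, 0.2417]
tool_rot: [-3.141, 0.001, -0.164]
contact_force: [-0.1, 0.9, -0.3]
opening: 0.399
```

```bash
cat >> h.py <<'E'
from scipy.spatial.transform import Rotation as Ro
yaw=-0.16; ex=np.array([np.cos(yaw),np.sin(yaw),0]);ey=np.array([-np.sin(yaw),np.cos(yaw),0])
M=np.array([.4679,-.295,0])   # mid of front edge
def st():
    s=r.observe();R=Ro.from_euler('xyz',s["tool_rot"])
    p=s["tool_pos"];q=p-M
    print("t",round(s["t"],2),"p",p.round(4),"board x,y",(q@ex).round(4),(q@ey).round(4),"zdir",R.apply([0,0,1]).round(3),"ydir",R.apply([0,1,0]).round(3),"op",round(s["opening"],3),"F",s["contact_force"].round(2),"q",s["joint_positions"].round(2))
    return p,R
def shift(target): # cm in tool axes
    p,R=st(); print("shift cm",(R.inv().apply(np.array(target)-p)*100).round(2))
E
python3 -c "
from h import *
t=M-.125*ex-.005*ey;t[2]=.16;print(t);shift(t)"
```

```text
[ 0.3437     -0.28002136  0.16      ]
t 0.68 p [ 0.2942 -0.5792  0.2417] board x,y -0.1262 -0.3083 zdir [-0.001  0.001 -1.   ] ydir [-0.164 -0.987 -0.001] op 0.399 F [-0.09  0.86 -0.31] q [ 0.92  0.4   0.16  1.54 -0.07  1.21 -0.65]
shift cm [-1.000e-02 -3.032e+01  8.200e+00]
```

Emit:
apply_moves --pt "0 0 0 0 -3.1 0 0.4" --pt "0 0 0 0 -3.1 0 0.4" --pt "0 0 0 0 -3.1 0 0.4" --pt "0 0 0 0 -3.1 0 0.4" --pt "0 0 0 0 -3.1 0 0.4" --pt "0 0 0 0 -3.1 0 0.4" --pt "0 0 0 0 -3.1 0 0.4" --pt "0 0 0 0 -3.1 0 0.4" --pt "0 0 0 0 -3.1 0 0.4" --pt "0 0 0 0 -2.4 0 0.4"

```text
t: 1.52
tool_pos: [0.3426, -0.2777, 0.2419]
tool_rot: [-3.141, 0.001, -0.158]
contact_force: [0.3, 0.8, -0.4]
opening: 0.398
```

Emit:
apply_moves --pt "0 0.1 0 0 0 0 0.4" --pt "0 0.1 0 0 0 0 0.4" --pt "0 0.1 0 0 0 0 0.4" --pt "0 0.1 0 0 0 0 0.4" --pt "0 0.1 0 0 0 0 0.4" --pt "0 0.1 0 0 0 0 0.4" --pt "0 0 0 0 0 0 0.4"

```text
t: 2.1
tool_pos: [0.3384, -0.2787, 0.239]
tool_rot: [-3.135, -0.598, -0.168]
contact_force: [-1.0, 0.8, -0.9]
opening: 0.396
```

```bash
python3 -c "
from h import *
t=M-.125*ex-.005*ey;t[2]=.16;shift(t)
cv2.imwrite('pics/side1.png',r.camera('side'))"
```

```text
t 2.1 p [ 0.3384 -0.2787  0.239 ] board x,y -0.1305 -0.0046 zdir [ 0.556 -0.088 -0.826] ydir [-0.164 -0.986 -0.005] op 0.396 F [-1.04  0.83 -0.86] q [ 0.58 -0.23  0.24  2.36 -0.56  0.6  -0.5 ]
shift cm [-4.    0.08  6.84]
```

View pics/side1.png

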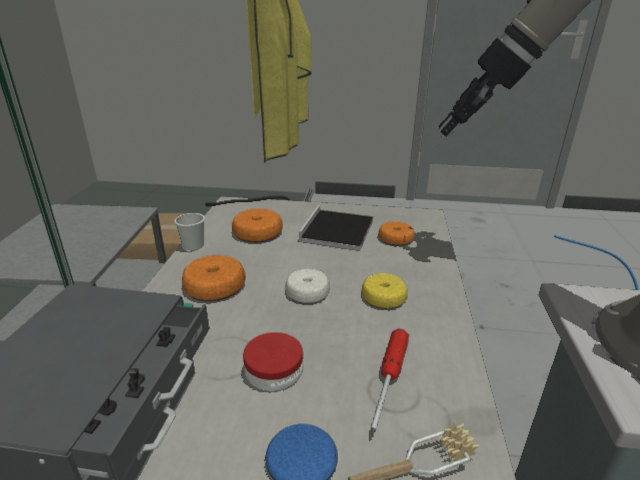

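Emit:
apply_moves --pt "0 0 0 -1.7 0 2.5 0.4" --pt "0 0 0 -1.7 0 2.5 0.4" --pt "0 0 0 -1.7 0 2.5 0.4" --pt "0 0 0 -1.7 0 2.5 0.4" --pt "0 0 0 -1.7 0 2.5 0.4" --pt "0 0 0 0 0 0 0.4"

```text
t: 2.65
tool_pos: [0.3441, -0.2841, 0.1426]
tool_rot: [3.129, -0.584, -0.149]
contact_force: [0.4, 0.2, -0.6]
opening: 0.4
```

```bash
python3 -c "
from h import *
t=M-.125*ex-.005*ey;t[2]=.02;shift(t)
cv2.imwrite('pics/side2.png',r.camera('side')[150:330,280:520].repeat(3,0).repeat(3,1))"
```

```text
t 2.65 p [ 0.3441 -0.2841  0.1426] board x,y -0.124 -0.009 zdir [ 0.543 -0.094 -0.834] ydir [-0.155 -0.988  0.01 ] op 0.4 F [ 0.4   0.24 -0.58] q [ 0.95 -0.01 -0.1   2.45 -1.02  0.42  0.02]
shift cm [-6.84 -0.52 10.17]
```

View pics/side2.png

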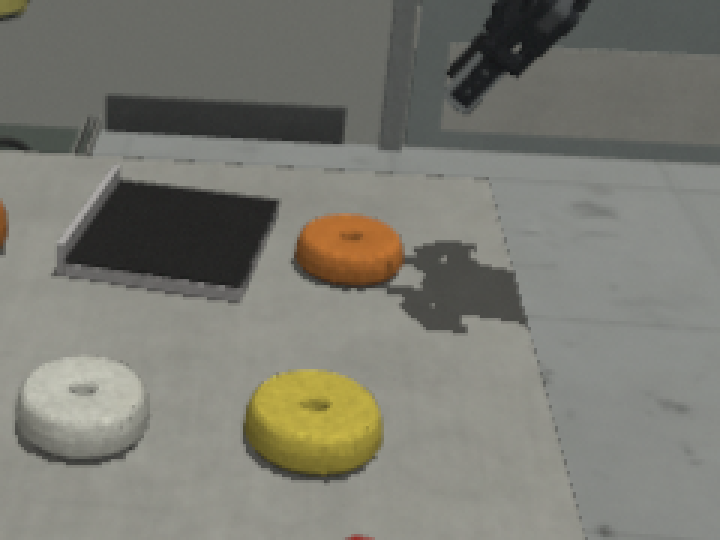

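Emit:
apply_moves --pt "0 -0.1 0 0 0 0 0.4" --pt "0 -0.1 0 0 0 0 0.4" --pt "0 -0.1 0 0 0 0 0.4" --pt "0 -0.1 0 0 0 0 0.4" --pt "0 0 0 0 0 0 0.4"

```text
t: 3.12
tool_pos: [0.3502, -0.2799, 0.1456]
tool_rot: [-3.14, -0.348, -0.139]
contact_force: [1.3, -0.5, 1.0]
opening: 0.4
```

```bash
python3 -c "
from h import *
t=M-.122*ex-.006*ey;t[2]=.05;shift(t)"
```

```text
t 3.12 p [ 0.3502 -0.2799  0.1456] board x,y -0.1185 -0.0039 zdir [ 0.338 -0.046 -0.94 ] ydir [-0.138 -0.99  -0.001] op 0.4 F [ 1.35 -0.53  0.97] q [ 0.88  0.02 -0.16  2.31 -0.36  0.55 -0.72]
shift cm [-3.59  0.22  8.87]
```

Emit:
apply_moves --pt "0 -0.05 0 -0.8 0 2.0 0.4" --pt "0 -0.05 0 -0.8 0.1 2.0 0.4" --pt "0 -0.05 0 -0.7 0.1 2.1 0.4" --pt "0 0 0 -0.6 0 2.1 0.4" --pt "0 0 0 0 0 0 0.4" --pt "0 0 0 0 0 0 0.4"

```text
t: 3.62
tool_pos: [0.3388, -0.2779, 0.0552]
tool_rot: [-3.134, -0.193, -0.144]
contact_force: [0.6, -0.1, 0.4]
opening: 0.398
```

```bash
python3 -c "
from h import *
t=M-.122*ex-.006*ey;t[2]=.03;shift(t)"
```

```text
t 3.62 p [ 0.3388 -0.2779  0.0552] board x,y -0.1302 -0.0037 zdir [ 0.191 -0.02  -0.981] ydir [-0.142 -0.99  -0.008] op 0.398 F [ 0.64 -0.14  0.41] q [ 0.81  0.22 -0.16  2.31 -0.15  0.45 -0.93]
shift cm [0.32 0.26 2.62]
```

Emit:
apply_moves --pt "0 0 0 -0.25 0.1 1.2 0.4" --pt "0 0 0 -0.25 0.1 1.2 0.4" --pt "0 0 0 -0.1 0 0.5 0.4" --pt "0 0 0 -0.1 0 0.4 0.4" --pt "0 0 0 0 0 0 0.4" --pt "0 0 0 0 0 0 0.4"

```text
t: 4.12
tool_pos: [0.339, -0.2808, 0.0226]
tool_rot: [-3.136, -0.195, -0.145]
contact_force: [-0.1, -0.6, -1.6]
opening: 0.398
```

```bash
python3 -c "
from h import *
t=M-.122*ex-.006*ey;t[2]=.02;shift(t)
cv2.imwrite('pics/side3.png',r.camera('side')[150:330,280:520].repeat(3,0).repeat(3,1))
cv2.imwrite('pics/top3.png',r.camera('top')[200:380,280:480].repeat(3,0).repeat(3,1))"
```

```text
t 4.12 p [ 0.339  -0.2808  0.0226] board x,y -0.1296 -0.0065 zdir [ 0.193 -0.022 -0.981] ydir [-0.143 -0.99  -0.006] op 0.398 F [-0.08 -0.56 -1.62] q [ 0.82  0.29 -0.17  2.33 -0.15  0.36 -0.91]
shift cm [ 0.69 -0.04  0.41]
```

View pics/side3.png

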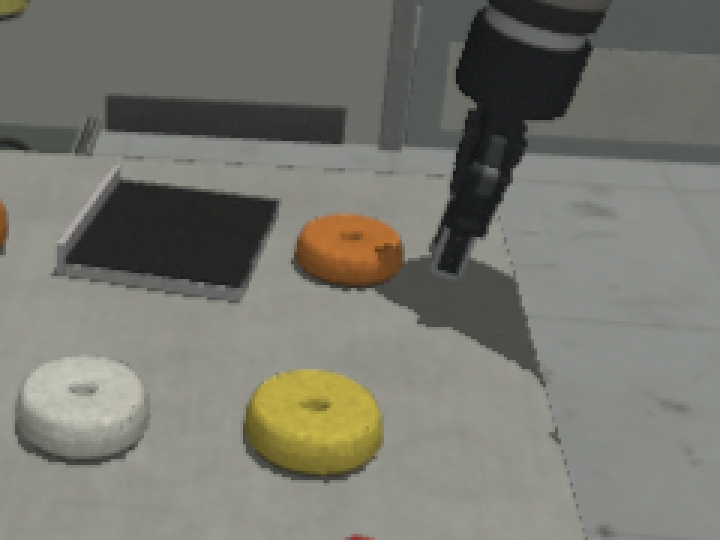

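View pics/top3.png

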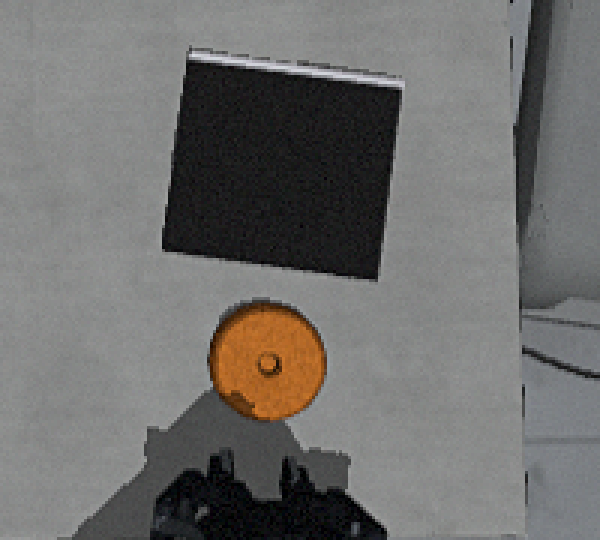

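Emit:
apply_moves --pt "0 0 0 -0.06 0 0.3 0.4" --pt "0 0 0 -0.06 0 0.3 0.4" --pt "0 0 0 0 0 0 0.4" --pt "0 0 0 0 0 0 0.4"

```text
t: 4.55
tool_pos: [0.3385, -0.2802, 0.0156]
tool_rot: [-3.135, -0.194, -0.145]
contact_force: [0.2, -0.9, -0.2]
opening: 0.399
```

Emit:
apply_moves --pt "0 0 0 0.5 0 0.1 0.4" --pt "0 0 0 0.5 0 0.1 0.4" --pt "0 0 0 0.5 0 0.1 0.4" --pt "0 0 0 0.5 0 0.1 0.4" --pt "0 0 0 0 0 0 0.4"

```text
t: 4.97
tool_pos: [0.3607, -0.2836, 0.0161]
tool_rot: [-3.136, -0.196, -0.143]
contact_force: [-1.1, -0.3, 0.6]
opening: 0.403
```

```bash
python3 -c "
from h import *
st()"
```

```text
t 4.97 p [ 0.3607 -0.2836  0.0161] board x,y -0.1076 -0.0059 zdir [ 0.194 -0.022 -0.981] ydir [-0.142 -0.99  -0.006] op 0.403 F [-1.11 -0.28  0.61] q [ 0.78  0.33 -0.16  2.29 -0.14  0.35 -0.95]
```

Emit:
apply_moves --pt "0 0 0 0.4 0 0.08 0.4" --pt "0 0 0 0.4 0 0.08 0.4" --pt "0 0 0 0.4 0 0.08 0.4" --pt "0 0 0 0.4 0 0.08 0.4" --pt "0 0 0 0.2 0 0.04 0.4" --pt "0 0 0 0 0 0 0.4" --pt "0 0 0 0 0 0 0.4"

```text
t: 5.55
tool_pos: [0.3771, -0.2859, 0.0157]
tool_rot: [-3.135, -0.194, -0.144]
contact_force: [0.2, 0.7, -0.6]
opening: 0.396
```

```bash
python3 -c "
from h import *
st()
cv2.imwrite('pics/side4.png',r.camera('side')[150:330,280:520].repeat(3,0).repeat(3,1))
cv2.imwrite('pics/top4.png',r.camera('top')[200:380,280:480].repeat(3,0).repeat(3,1))"
```

```text
t 5.55 p [ 0.3771 -0.2859  0.0157] board x,y -0.0911 -0.0054 zdir [ 0.192 -0.021 -0.981] ydir [-0.143 -0.99  -0.006] op 0.396 F [ 0.16  0.67 -0.59] q [ 0.75  0.35 -0.14  2.26 -0.13  0.37 -0.98]
```

View pics/side4.png

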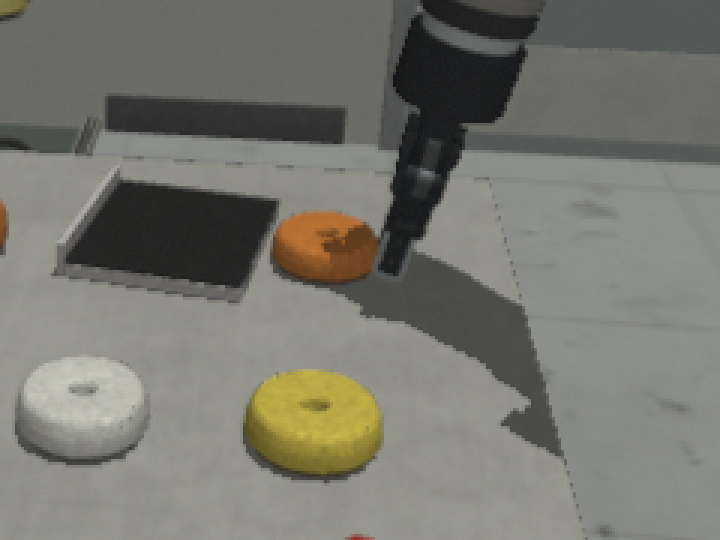

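View pics/top4.png

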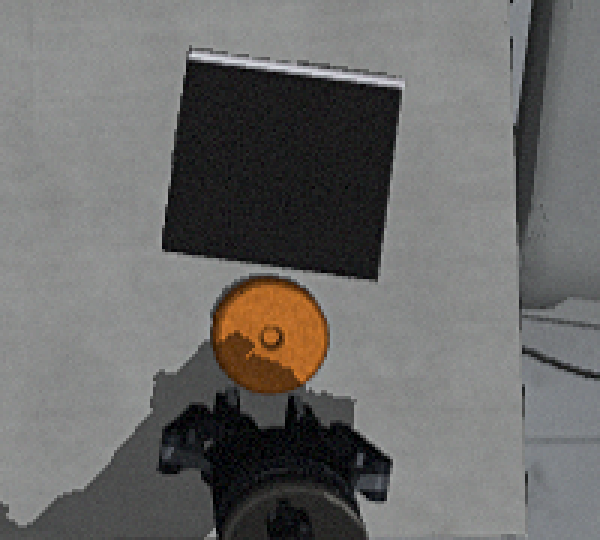

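Emit:
apply_moves --pt "0 0 0 0.3 0 0.06 0.4" --pt "0 0 0 0.3 0 0.06 0.4" --pt "0 0 0 0.2 0 0.04 0.4" --pt "0 0 0 0 0 0 0.4"

```text
t: 5.98
tool_pos: [0.3841, -0.2868, 0.0153]
tool_rot: [-3.134, -0.192, -0.145]
contact_force: [-2.7, -0.1, 2.3]
opening: 0.399
```

Emit:
apply_moves --pt "0 0 0 0.2 0 0.04 0.4" --pt "0 0 0 0 0 0 0.4" --pt "0 0 0 0 0 0 0.4"

```text
t: 6.23
tool_pos: [0.3845, -0.2868, 0.015]
tool_rot: [-3.134, -0.19, -0.146]
contact_force: [-7.7, 0.4, 4.6]
opening: 0.397
```

Emit:
apply_moves --pt "0 0 0 0.2 0 0.04 0.4" --pt "0 0 0 0 0 0 0.4" --pt "0 0 0 0 0 0 0.4"

```text
t: 6.48
tool_pos: [0.3848, -0.2868, 0.0144]
tool_rot: [-3.133, -0.187, -0.147]
contact_force: [-9.9, -0.5, 5.4]
opening: 0.398
```

```bash
python3 -c "
from h import *
st()
cv2.imwrite('pics/side5.png',r.camera('side')[180:260,320:440].repeat(6,0).repeat(6,1))
cv2.imwrite('pics/top5.png',r.camera('top')[200:380,280:480].repeat(3,0).repeat(3,1))"
```

```text
t 6.48 p [ 0.3848 -0.2868  0.0144] board x,y -0.0834 -0.0051 zdir [ 0.185 -0.018 -0.983] ydir [-0.144 -0.989 -0.009] op 0.398 F [-9.9  -0.45  5.42] q [ 0.73  0.36 -0.13  2.24 -0.12  0.38 -1.  ]
```

View pics/side5.png

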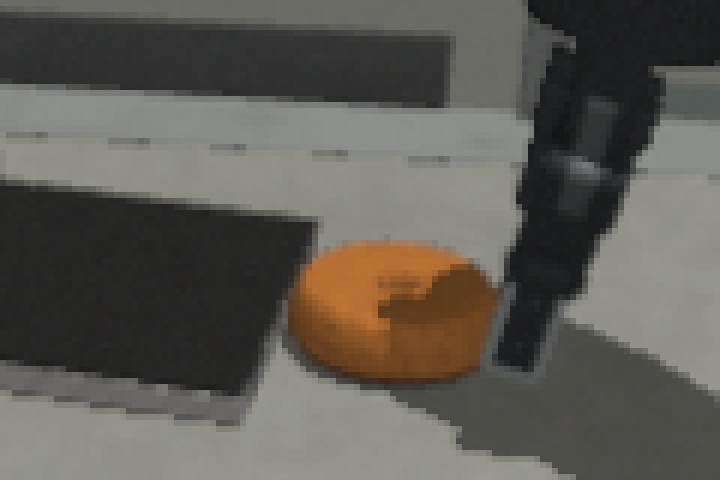

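View pics/top5.png

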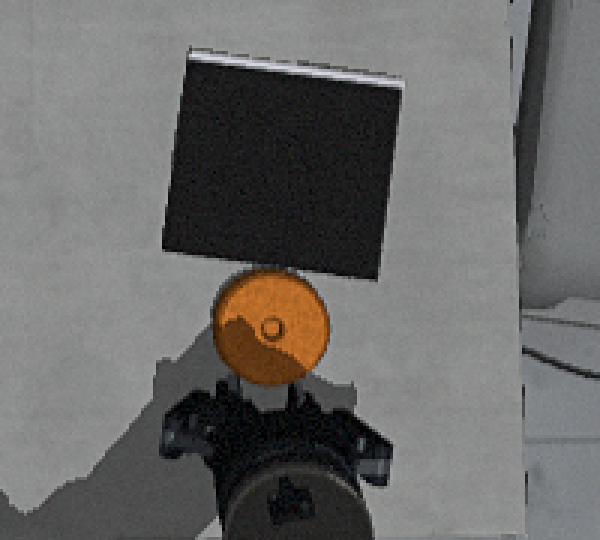

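Picture and force (about 10 N) show the pad lying flat and pressed against the board edge. Next I lift on an arc while still pressing.

Emit:
apply_moves --pt "0 0 0 0.14 0 -0.57 0.4" --pt "0 0 0 0.18 0 -0.56 0.4" --pt "0 0 0 0 0 0 0.4"

```text
t: 6.83
tool_pos: [0.3857, -0.2867, 0.0263]
tool_rot: [-3.132, -0.187, -0.146]
contact_force: [-8.5, 1.0, 0.4]
opening: 0.402
```

```bash
python3 -c "
from h import *
st()
cv2.imwrite('pics/side6.png',r.camera('side')[180:260,320:440].repeat(6,0).repeat(6,1))"
```

```text
t 6.83 p [ 0.3857 -0.2867  0.0263] board x,y -0.0825 -0.0049 zdir [ 0.185 -0.018 -0.983] ydir [-0.144 -0.99  -0.009] op 0.402 F [-8.54  0.96  0.38] q [ 0.73  0.34 -0.13  2.24 -0.12  0.41 -1.  ]
```

View pics/side6.png

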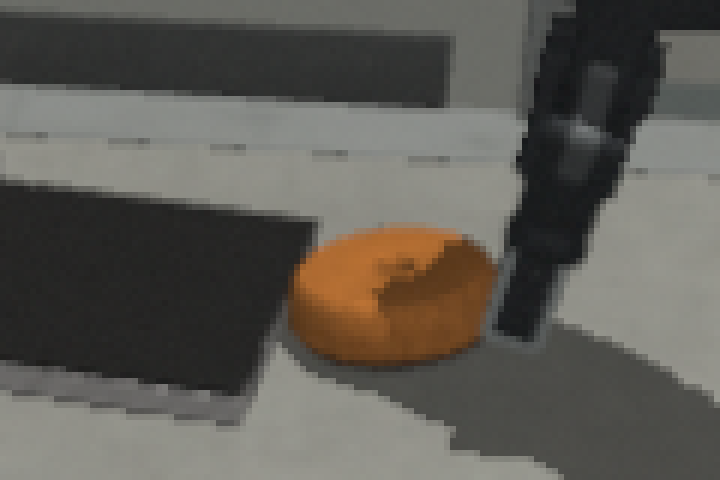

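The pad is tilting up with the fingers. I will continue as a rigid rotation of tool and pad about the board edge.

Emit:
apply_moves --pt "0 -0.1 0 0.27 0 -0.79 0.4" --pt "0 -0.1 0 0.27 0 -0.79 0.4" --pt "0 0 0 0 0 0 0.4"

```text
t: 7.13
tool_pos: [0.4003, -0.2898, 0.0461]
tool_rot: [-3.139, -0.003, -0.139]
contact_force: [2.9, -0.1, 0.9]
opening: 0.399
```

```bash
python3 -c "
from h import *
st()
cv2.imwrite('pics/side7.png',r.camera('side')[160:260,320:440].repeat(5,0).repeat(5,1))"
```

```text
t 7.13 p [ 0.4003 -0.2898  0.0461] board x,y -0.0676 -0.0057 zdir [ 0.003  0.002 -1.   ] ydir [-0.139 -0.99  -0.003] op 0.399 F [ 2.93 -0.08  0.86] q [ 0.57  0.37 -0.03  2.08  0.01  0.68 -1.18]
```

View pics/side7.png

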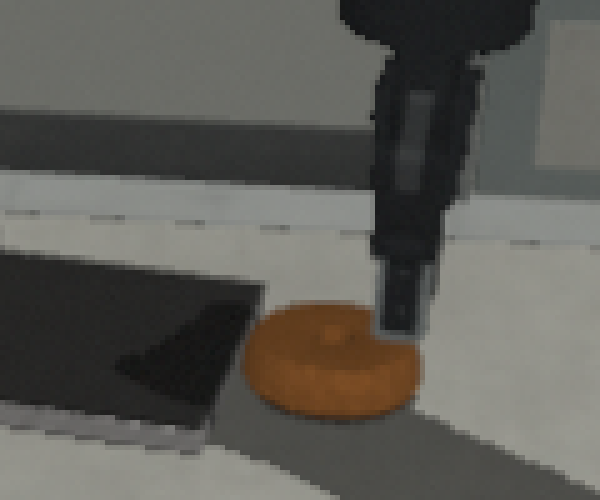

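The fingertips slipped over the rim and the pad dropped back. They sat too high, so I back off and re-enter lower, with more forward tilt, to get under the foam edge.

Emit:
apply_moves --pt "0 0 0 0 0 -1.5 0.4" --pt "0 0 0 -1.5 0 0 0.4" --pt "0 0.1 0 -1.5 0 0 0.4" --pt "0 0.1 0 -1.0 0 0 0.4" --pt "0 0.1 0 0 0 0 0.4" --pt "0 0 0 0 0 0 0.4"

```text
t: 7.68
tool_pos: [0.3461, -0.2816, 0.0557]
tool_rot: [-3.131, -0.285, -0.155]
contact_force: [-1.1, 0.7, 0.4]
opening: 0.402
```

```bash
python3 -c "
from h import *
t=M-.11*ex-.006*ey;t[2]=.02;shift(t)
cv2.imwrite('pics/side8.png',r.camera('side')[160:260,320:440].repeat(5,0).repeat(5,1))
cv2.imwrite('pics/top8.png',r.camera('top')[200:380,280:480].repeat(3,0).repeat(3,1))"
```

```text
t 7.68 p [ 0.3461 -0.2816  0.0557] board x,y -0.1223 -0.0062 zdir [ 0.279 -0.033 -0.96 ] ydir [-0.151 -0.988 -0.01 ] op 0.402 F [-1.14  0.75  0.37] q [ 0.87  0.21 -0.18  2.35 -0.33  0.36 -0.73]
shift cm [0.18 0.02 3.77]
```

View pics/side8.png

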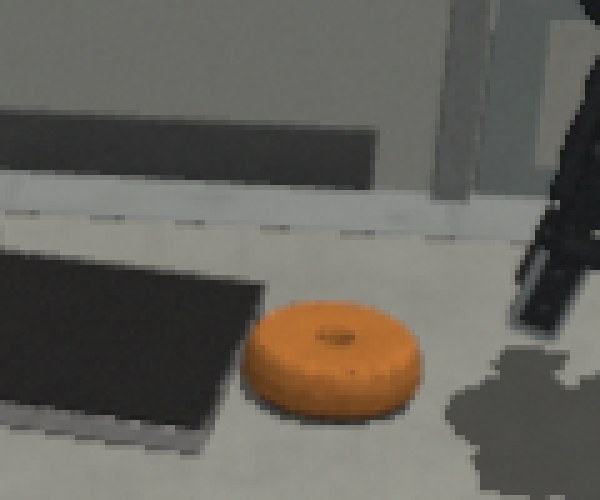

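View pics/top8.png

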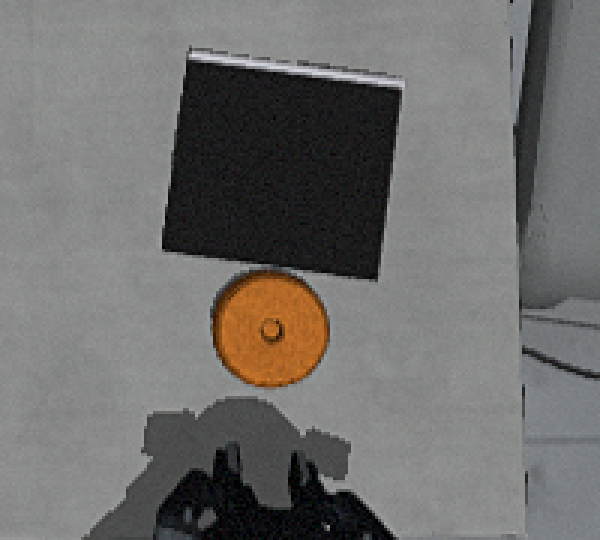

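Emit:
apply_moves --pt "0 0 0 -0.3 0 1.2 0.4" --pt "0 0 0 -0.3 0 1.2 0.4" --pt "0 0 0 -0.3 0 1.1 0.4" --pt "0 0 0 0 0 0 0.4" --pt "0 0 0 0 0 0 0.4"

```text
t: 8.2
tool_pos: [0.3569, -0.2821, 0.0217]
tool_rot: [-3.134, -0.288, -0.142]
contact_force: [-0.5, -0.2, -1.4]
opening: 0.398
```

Emit:
apply_moves --pt "0 0 0 -0.06 0 0.3 0.4" --pt "0 0 0 -0.06 0 0.2 0.4" --pt "0 0 0 0 0 0 0.4" --pt "0 0 0 0 0 0 0.4"

```text
t: 8.53
tool_pos: [0.3557, -0.2825, 0.0169]
tool_rot: [-3.134, -0.289, -0.145]
contact_force: [0.5, -0.2, 1.0]
opening: 0.401
```

```bash
python3 -c "
from h import *
st()"
```

```text
t 8.53 p [ 0.3557 -0.2825  0.0169] board x,y -0.1128 -0.0055 zdir [ 0.283 -0.034 -0.959] ydir [-0.142 -0.99  -0.007] op 0.401 F [ 0.51 -0.23  1.03] q [ 0.87  0.31 -0.21  2.36 -0.37  0.25 -0.68]
```

Emit:
apply_moves --pt "0 -0.04 0 0.1 0 0.25 0.4" --pt "0 0 0 0 0 0.2 0.4" --pt "0 0 0 0 0 0 0.4" --pt "0 0 0 0 0 0 0.4"

```text
t: 8.87
tool_pos: [0.3575, -0.2825, 0.0126]
tool_rot: [-3.134, -0.249, -0.144]
contact_force: [-0.0, -0.9, 1.5]
opening: 0.398
```

Emit:
apply_moves --pt "0 0 0 0 0 0.2 0.4" --pt "0 0 0 0 0 0 0.4" --pt "0 0 0 0 0 0 0.4"

```text
t: 9.12
tool_pos: [0.3577, -0.2827, 0.0114]
tool_rot: [-3.133, -0.249, -0.145]
contact_force: [-3.6, 4.0, 13.0]
opening: 0.399
```

Emit:
apply_moves --pt "0 0 0 0 0 0.2 0.4" --pt "0 0 0 0 0 0 0.4" --pt "0 0 0 0 0 0 0.4"

```text
t: 9.37
tool_pos: [0.3578, -0.2828, 0.011]
tool_rot: [-3.133, -0.249, -0.146]
contact_force: [-13.3, 6.8, 38.6]
opening: 0.404
```

```bash
python3 -c "
from h import *
st()"
```

```text
t 9.37 p [ 0.3578 -0.2828  0.011 ] board x,y -0.1107 -0.0055 zdir [ 0.245 -0.027 -0.969] ydir [-0.143 -0.99  -0.009] op 0.404 F [-13.35   6.81  38.62] q [ 0.79  0.33 -0.13  2.33 -0.32  0.28 -0.75]
```

The bench is felt at TCP z of about 0.0115. With forward tilt the tip's front corner sits about 5 mm high, so I go vertical to bring the front corner down to the bench.

Emit:
apply_moves --pt "0 0 0 0 0 -0.8 0.4" --pt "0 -0.1 0 0 0 -0.3 0.4" --pt "0 -0.1 0 0 0 0 0.4" --pt "0 -0.05 0 0 0 0 0.4" --pt "0 0 0 0 0 0 0.4" --pt "0 0 0 0 0 0 0.4"

```text
t: 9.87
tool_pos: [0.3563, -0.2819, 0.0187]
tool_rot: [-3.132, -0.007, -0.141]
contact_force: [1.2, 0.7, 0.1]
opening: 0.4
```

```bash
python3 -c "
from h import *
st()"
```

```text
t 9.87 p [ 0.3563 -0.2819  0.0187] board x,y -0.1123 -0.0049 zdir [ 0.008  0.008 -1.   ] ydir [-0.141 -0.99  -0.009] op 0.4 F [1.17 0.7  0.1 ] q [ 0.5   0.37  0.1   2.19 -0.09  0.58 -1.05]
```

Emit:
apply_moves --pt "0 0 0 0.4 0 0.3 0.4" --pt "0 0 0 0.4 0 0.3 0.4" --pt "0 0 0 0.4 0 0.2 0.4" --pt "0 0 0 0.4 0 0 0.4" --pt "0 0 0 0.4 0 0 0.4" --pt "0 0 0 0.4 0 0 0.4" --pt "0 0 0 0 0 0 0.4"

```text
t: 10.45
tool_pos: [0.3813, -0.2858, 0.0112]
tool_rot: [-3.133, -0.008, -0.142]
contact_force: [-0.1, 0.1, -0.2]
opening: 0.397
```

```bash
python3 -c "
from h import *
st()"
```

```text
t 10.45 p [ 0.3813 -0.2858  0.0112] board x,y -0.087 -0.0047 zdir [ 0.009  0.007 -1.   ] ydir [-0.141 -0.99  -0.008] op 0.397 F [-0.06  0.13 -0.24] q [ 0.48  0.42  0.09  2.14 -0.09  0.58 -1.07]
```

Emit:
apply_moves --pt "0 0 0 0.2 0 0.05 0.4" --pt "0 0 0 0.2 0 0.05 0.4" --pt "0 0 0 0 0 0 0.4"

```text
t: 10.7
tool_pos: [0.3827, -0.286, 0.0104]
tool_rot: [-3.132, -0.003, -0.143]
contact_force: [-2.9, 2.3, 6.6]
opening: 0.398
```

Emit:
apply_moves --pt "0 0 0 0.2 0 0 0.4" --pt "0 0 0 0 0 0 0.4" --pt "0 0 0 0 0 0 0.4"

```text
t: 10.95
tool_pos: [0.3828, -0.286, 0.0104]
tool_rot: [-3.131, -0.0, -0.144]
contact_force: [-7.0, 2.5, 9.2]
opening: 0.403
```

```bash
python3 -c "
from h import *
st()"
```

```text
t 10.95 p [ 0.3828 -0.286   0.0104] board x,y -0.0855 -0.0047 zdir [ 0.001  0.01  -1.   ] ydir [-0.143 -0.99  -0.01 ] op 0.403 F [-7.01  2.46  9.2 ] q [ 0.48  0.42  0.1   2.14 -0.09  0.59 -1.08]
```

Emit:
apply_moves --pt "0 0 0 0.02 0 -0.6 0.4" --pt "0 0 0 0.05 0 -0.6 0.4" --pt "0 0 0 0.1 0 -0.5 0.4" --pt "0 0 0 0 0 0 0.4"

```text
t: 11.28
tool_pos: [0.3858, -0.2867, 0.0277]
tool_rot: [-3.132, -0.003, -0.143]
contact_force: [-6.3, 0.3, 0.4]
opening: 0.399
```

```bash
python3 -c "
from h import *
st()
cv2.imwrite('pics/side9.png',r.camera('side')[160:260,320:440].repeat(5,0).repeat(5,1))"
```

```text
t 11.28 p [ 0.3858 -0.2867  0.0277] board x,y -0.0824 -0.0049 zdir [ 0.004  0.009 -1.   ] ydir [-0.142 -0.99  -0.009] op 0.399 F [-6.26  0.3   0.37] q [ 0.47  0.39  0.1   2.12 -0.08  0.63 -1.08]
```

View pics/side9.png

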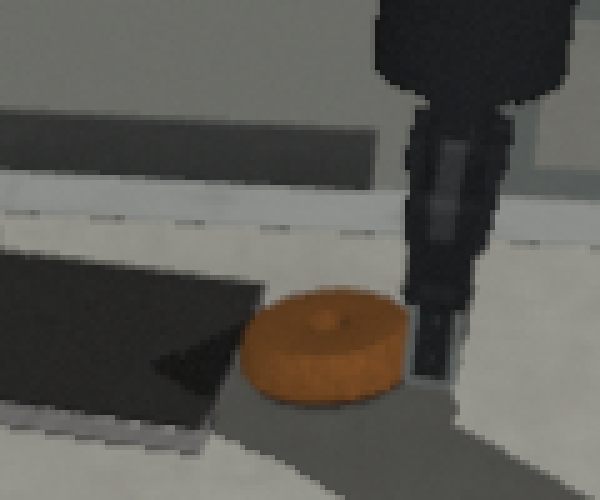

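Emit:
apply_moves --pt "0 0 0 0.12 0 -0.57 0.4" --pt "0 0 0 0.16 0 -0.55 0.4" --pt "0 0 0 0 0 0 0.4"

```text
t: 11.58
tool_pos: [0.3885, -0.2872, 0.0391]
tool_rot: [-3.132, -0.002, -0.143]
contact_force: [-6.7, 1.0, 1.2]
opening: 0.4
```

```bash
python3 -c "
from h import *
st()
cv2.imwrite('pics/side10.png',r.camera('side')[160:260,320:440].repeat(5,0).repeat(5,1))"
```

```text
t 11.58 p [ 0.3885 -0.2872  0.0391] board x,y -0.0797 -0.005 zdir [ 0.004  0.009 -1.   ] ydir [-0.142 -0.99  -0.009] op 0.4 F [-6.69  0.96  1.25] q [ 0.47  0.38  0.1   2.11 -0.08  0.66 -1.09]
```

View pics/side10.png

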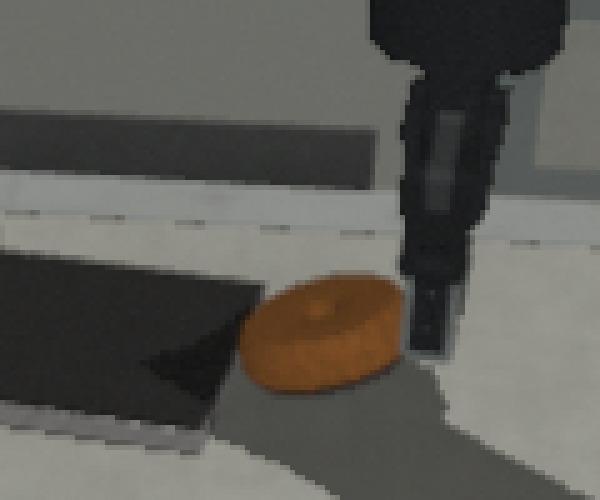

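Emit:
apply_moves --pt "0 0 0 0.2 0 -0.54 0.4" --pt "0 0 0 0.25 0 -0.52 0.4" --pt "0 0 0 0 0 0 0.4"

```text
t: 11.88
tool_pos: [0.3925, -0.288, 0.0499]
tool_rot: [-3.132, -0.002, -0.143]
contact_force: [-7.5, 0.5, 3.2]
opening: 0.4
```

```bash
python3 -c "
from h import *
st()
cv2.imwrite('pics/side11.png',r.camera('side')[160:260,320:440].repeat(5,0).repeat(5,1))"
```

```text
t 11.88 p [ 0.3925 -0.288   0.0499] board x,y -0.0756 -0.0051 zdir [ 0.003  0.009 -1.   ] ydir [-0.142 -0.99  -0.009] op 0.4 F [-7.48  0.47  3.16] q [ 0.46  0.36  0.11  2.1  -0.07  0.69 -1.1 ]
```

View pics/side11.png

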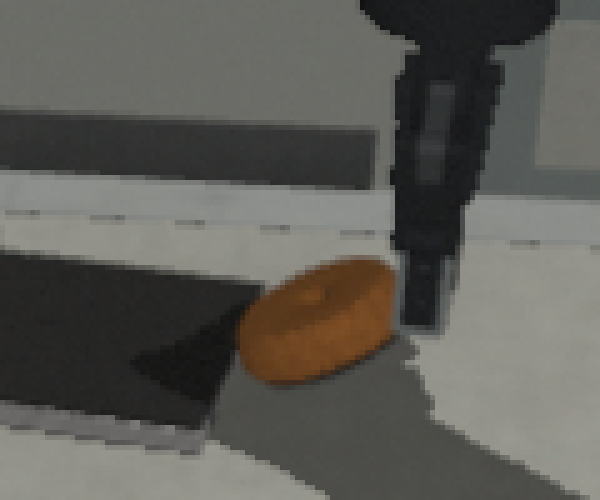

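Emit:
apply_moves --pt "0 -0.08 0 0.25 0 -0.57 0.4" --pt "0 -0.08 0 0.28 0 -0.59 0.4" --pt "0 0 0 0 0 0 0.4"

```text
t: 12.18
tool_pos: [0.4072, -0.2896, 0.0622]
tool_rot: [-3.135, 0.146, -0.137]
contact_force: [1.6, -0.1, 0.7]
opening: 0.396
```

```bash
python3 -c "
from h import *
st()
cv2.imwrite('pics/side12.png',r.camera('side')[160:260,320:440].repeat(5,0).repeat(5,1))"
```

```text
t 12.18 p [ 0.4072 -0.2896  0.0622] board x,y -0.0608 -0.0043 zdir [-0.143  0.026 -0.989] ydir [-0.137 -0.991 -0.006] op 0.396 F [ 1.63 -0.14  0.71] q [ 0.39  0.43  0.13  1.97 -0.01  0.89 -1.18]
```

View pics/side12.png

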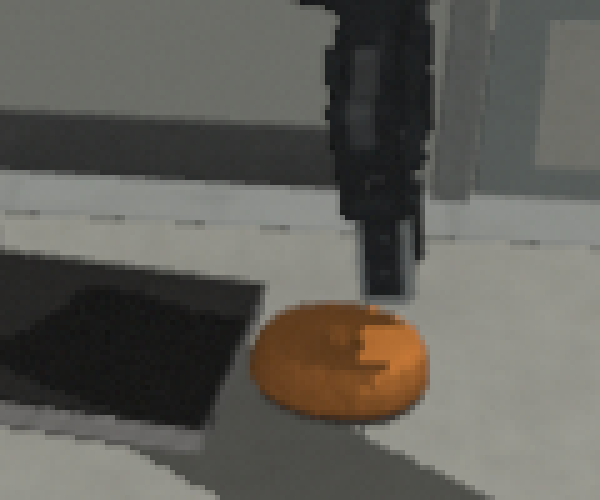

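It slipped again when I tilted back at about 35°, because the tip was only about 1 mm below the rim. Next try is the same lift, but tilting the tips forward under the rim while it rises.

Emit:
apply_moves --pt "0 0.05 0 -1.5 0 0 0.4" --pt "0 0.1 0 -2.0 0 0 0.4" --pt "0 0 0 -1.2 0 0.5 0.4" --pt "0 0 0 -0.4 0 1.5 0.4" --pt "0 0 0 0 0 1.5 0.4" --pt "0 0 0 0 0 0 0.4" --pt "0 0 0 0 0 0 0.4"

```text
t: 12.82
tool_pos: [0.349, -0.2811, 0.0298]
tool_rot: [-3.133, 0.004, -0.143]
contact_force: [-0.0, 0.1, -0.4]
opening: 0.4
```

```bash
python3 -c "
from h import *
t=M-.09*ex-.005*ey;t[2]=.0098;shift(t)
cv2.imwrite('pics/top13.png',r.camera('top')[200:380,280:480].repeat(3,0).repeat(3,1))"
```

```text
t 12.82 p [ 0.349  -0.2811  0.0298] board x,y -0.1196 -0.0052 zdir [-0.003  0.01  -1.   ] ydir [-0.142 -0.99  -0.009] op 0.4 F [-0.02  0.12 -0.4 ] q [ 0.49  0.35  0.11  2.19 -0.08  0.61 -1.05]
shift cm [2.96 0.05 1.98]
```

View pics/top13.png

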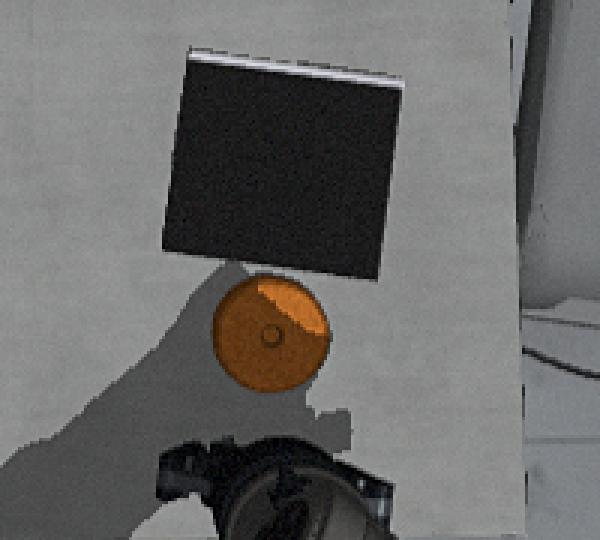

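Emit:
apply_moves --pt "0 0 0 0.4 0 1.0 0.4" --pt "0 0 0 0.4 0 0.6 0.4" --pt "0 0 0 0.4 0 0.3 0.4" --pt "0 0 0 0.5 0 0.05 0.4" --pt "0 0 0 0.5 0 0 0.4" --pt "0 0 0 0.5 0 0 0.4" --pt "0 0 0 0.4 0 0 0.4" --pt "0 0 0 0.3 0 0 0.4" --pt "0 0 0 0 0 0 0.4" --pt "0 0 0 0 0 0 0.4"

```text
t: 13.7
tool_pos: [0.3815, -0.2868, 0.0105]
tool_rot: [-3.133, 0.006, -0.145]
contact_force: [0.5, -0.0, 0.4]
opening: 0.401
```

```bash
python3 -c "
from h import *
st()"
```

```text
t 13.7 p [ 0.3815 -0.2868  0.0105] board x,y -0.0866 -0.0057 zdir [-0.005  0.009 -1.   ] ydir [-0.145 -0.989 -0.008] op 0.401 F [ 0.5  -0.03  0.41] q [ 0.47  0.42  0.11  2.13 -0.09  0.6  -1.08]
```

Emit:
apply_moves --pt "0 0 0 0.2 0 0.06 0.4" --pt "0 0 0 0.25 0 0 0.4" --pt "0 0 0 0 0 0 0.4" --pt "0 0 0 0.05 0 -0.6 0.4" --pt "0 0 0 0.05 0 -0.6 0.4" --pt "0 0 0 0 0 0 0.4"

```text
t: 14.2
tool_pos: [0.3852, -0.2863, 0.0209]
tool_rot: [-3.131, 0.012, -0.143]
contact_force: [-7.0, 0.3, -0.4]
opening: 0.401
```

```bash
python3 -c "
from h import *
st()
cv2.imwrite('pics/side14.png',r.camera('side')[170:250,335:435].repeat(7,0).repeat(7,1))"
```

```text
t 14.2 p [ 0.3852 -0.2863  0.0209] board x,y -0.083 -0.0046 zdir [-0.01   0.012 -1.   ] ydir [-0.143 -0.99  -0.01 ] op 0.401 F [-7.03  0.32 -0.42] q [ 0.46  0.41  0.11  2.12 -0.08  0.63 -1.09]
```

View pics/side14.png

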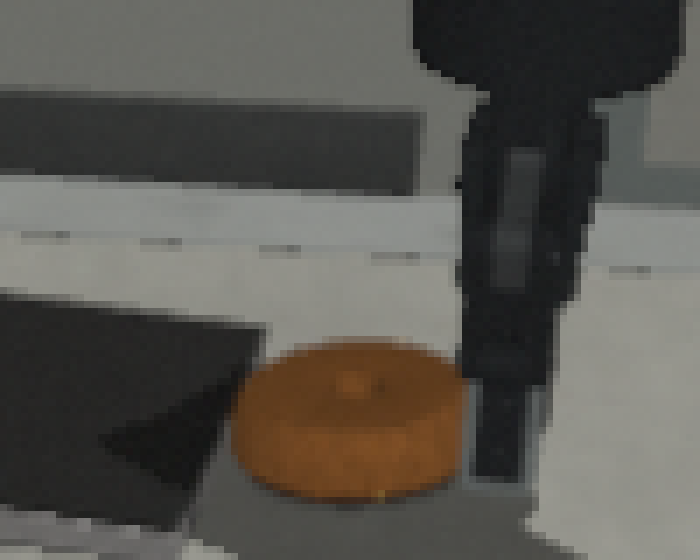

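Emit:
apply_moves --pt "0 0.08 0 0.03 0 -0.31 0.4" --pt "0 0.08 0 0.07 0 -0.3 0.4" --pt "0 0.08 0 0.11 0 -0.3 0.4" --pt "0 0 0 0 0 0 0.4"

```text
t: 14.58
tool_pos: [0.3843, -0.2865, 0.0289]
tool_rot: [-3.13, -0.231, -0.151]
contact_force: [-1.6, -0.2, 0.2]
opening: 0.4
```

```bash
python3 -c "
from h import *
st()
cv2.imwrite('pics/side15.png',r.camera('side')[170:250,335:435].repeat(7,0).repeat(7,1))"
```

```text
t 14.58 p [ 0.3843 -0.2865  0.0289] board x,y -0.0839 -0.005 zdir [ 0.228 -0.022 -0.973] ydir [-0.147 -0.989 -0.012] op 0.4 F [-1.62 -0.24  0.19] q [ 0.67  0.32 -0.04  2.27 -0.29  0.37 -0.83]
```

View pics/side15.png

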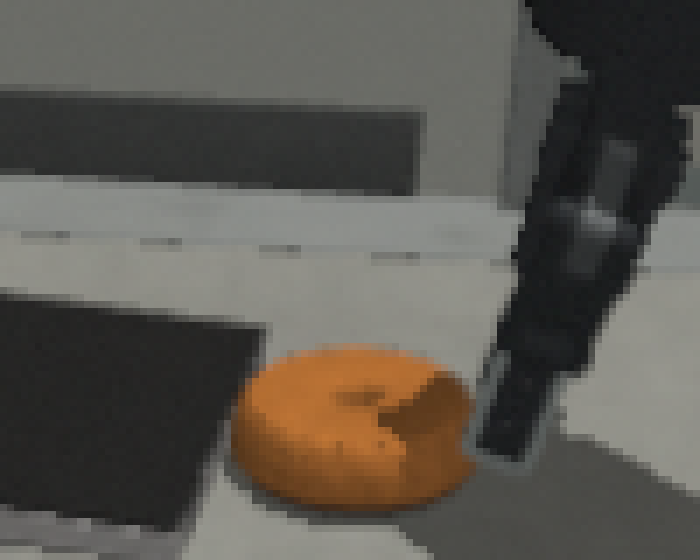

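The pad dropped flat again because the arm swung its elbow while tilting. I will now hold the pad lightly across its diameter, with the jaws along the board edge. That keeps it from slipping while I press it to the edge and tip it over.

Emit:
apply_moves --pt "0 0 0 -0.6 0 -2.0 0.7" --pt "0 0 0 0 0 -3.0 1" --pt "0 0 0 0.8 0 -1.5 1" --pt "0 0 0 0.8 0 0 1" --pt "0 0 0 0 0 0 1" --force 20

```text
t: 15.05
tool_pos: [0.3888, -0.288, 0.0982]
tool_rot: [-3.135, -0.241, -0.141]
contact_force: [0.5, -1.1, -0.6]
opening: 1.002
```

```bash
python3 -c "
from h import *
im=r.camera('top');cv2.imwrite('pics/top16.png',im[240:340,310:430].repeat(5,0).repeat(5,1))
st()
hsv=cv2.cvtColor(im,cv2.COLOR_BGR2HSV)
m=cv2.inRange(hsv,(5,120,30),(20,255,255))
n,l,s,ce=cv2.connectedComponentsWithStats(m)
for k in range(1,n):
    if s[k][4]>300: print(s[k],ce[k],bp('top',s[k][0]+s[k][2]/2-.5,s[k][1]+s[k][3]/2-.5,.018))
"
```

```text
t 15.1 p [ 0.387  -0.2871  0.0968] board x,y -0.0811 -0.0051 zdir [ 0.234 -0.025 -0.972] ydir [-0.139 -0.99  -0.008] op 0.999 F [-0.79  0.41  0.88] q [ 0.64  0.19 -0.01  2.22 -0.23  0.53 -0.9 ]
[ 224  131   55   55 2351] [251.2322416  158.08336878] [ 0.72808922 -0.06725847  0.018     ]
[ 331  140   55   56 2401] [357.88921283 167.94002499] [ 0.7042509  -0.27726265  0.018     ]
[ 351  290   39   39 1196] [369.63461538 308.97742475] [ 0.42910637 -0.29384055  0.018     ]
```

View pics/top16.png

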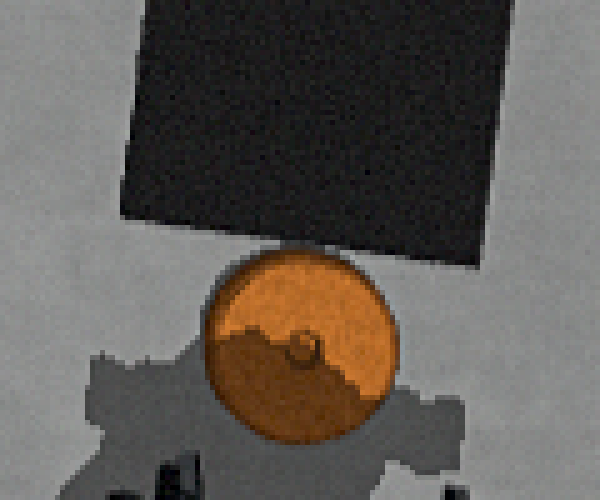

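Emit:
apply_moves --pt "0 0 0 2.05 0 0.5 1" --pt "0 0 0 2.05 0 0.5 1" --pt "0 0 0 -0.3 0 1.2 1" --pt "0 0 0 -0.3 0 1.2 1" --pt "0 0 0 -0.3 0 1.2 1" --pt "0 0 0 -0.3 0 1.2 1" --pt "0 0 0 0 0 0 1" --pt "0 0 0 0 0 0 1"

```text
t: 15.77
tool_pos: [0.4253, -0.2914, 0.045]
tool_rot: [-3.131, -0.232, -0.144]
contact_force: [0.5, -0.5, 0.1]
opening: 1.001
```

```bash
python3 -c "
from h import *
t=M-.039*ex-.005*ey;t[2]=.006;shift(t)
cv2.imwrite('pics/top17.png',r.camera('top')[240:340,310:430].repeat(5,0).repeat(5,1))
cv2.imwrite('pics/side17.png',r.camera('side')[170:250,335:435].repeat(7,0).repeat(7,1))
"
```

```text
t 15.77 p [ 0.4253 -0.2914  0.045 ] board x,y -0.0426 -0.0033 zdir [ 0.229 -0.022 -0.973] ydir [-0.141 -0.99  -0.011] op 1.001 F [ 0.47 -0.49  0.11] q [ 0.61  0.33 -0.03  2.18 -0.24  0.43 -0.92]
shift cm [-0.55  0.22  3.87]
```

View pics/top17.png

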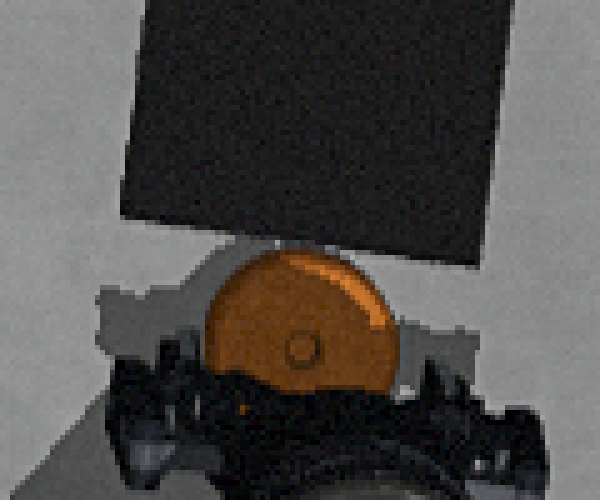

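View pics/side17.png

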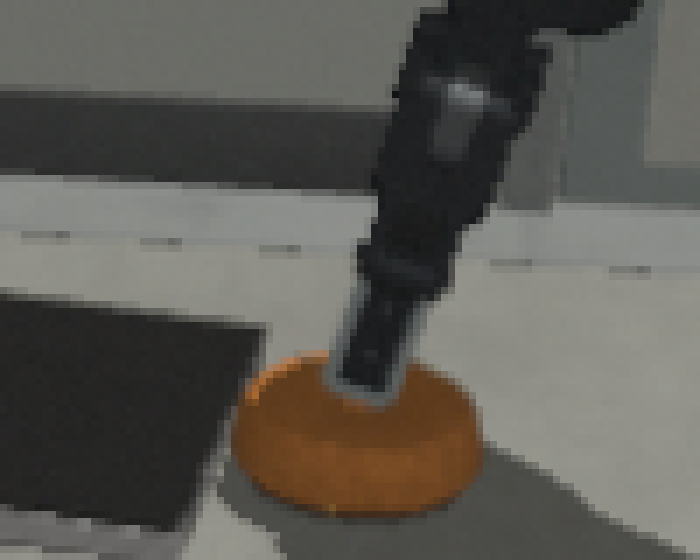

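Emit:
apply_moves --pt "0 0 0 -0.2 0.1 0.7 1" --pt "0 0 0 -0.2 0.1 0.7 1" --pt "0 0 0 -0.1 0 0.7 1" --pt "0 0 0 -0.1 0 0.7 1" --pt "0 0 0 0 0 0 1" --pt "0 0 0 0 0 0 1"

```text
t: 16.37
tool_pos: [0.4262, -0.2941, 0.0175]
tool_rot: [-3.132, -0.235, -0.145]
contact_force: [0.2, -0.1, -0.0]
opening: 0.997
```

```bash
python3 -c "
from h import *
t=M-.039*ex-.005*ey;t[2]=.006;shift(t)
cv2.imwrite('pics/side18.png',r.camera('side')[170:250,335:435].repeat(7,0).repeat(7,1))
"
```

```text
t 16.37 p [ 0.4262 -0.2941  0.0175] board x,y -0.0413 -0.0057 zdir [ 0.231 -0.024 -0.973] ydir [-0.142 -0.99  -0.009] op 0.997 F [ 0.17 -0.12 -0.04] q [ 0.63  0.39 -0.05  2.19 -0.26  0.36 -0.89]
shift cm [-0.04 -0.06  1.17]
```

View pics/side18.png

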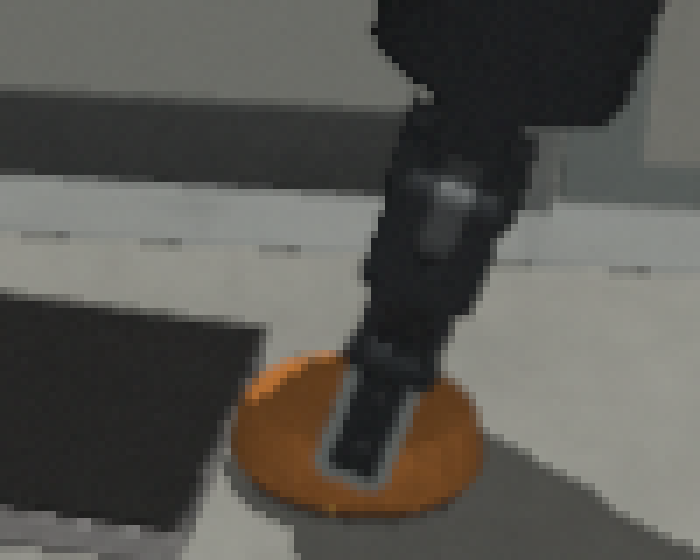

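Emit:
apply_moves --pt "0 0 0 -0.1 0 0.4 1" --pt "0 0 0 -0.1 0 0.4 1" --pt "0 0 0 0 0 0 1" --pt "0 0 0 0 0 0 0.7" --pt "0 0 0 0 0 0 0.7" --pt "0 0 0 0 0 0 0.7" --pt "0 0 0 0 0 0 0.7" --force 20

```text
t: 17.0
tool_pos: [0.4265, -0.2942, 0.0099]
tool_rot: [-3.133, -0.236, -0.144]
contact_force: [-0.6, -0.0, -0.2]
opening: 0.899
```

```bash
python3 -c "
from h import *
st()
cv2.imwrite('pics/side19.png',r.camera('side')[170:250,335:435].repeat(7,0).repeat(7,1))
"
```

```text
t 17.0 p [ 0.4265 -0.2942  0.0099] board x,y -0.041 -0.0059 zdir [ 0.232 -0.025 -0.972] ydir [-0.142 -0.99  -0.009] op 0.899 F [-0.63 -0.   -0.15] q [ 0.64  0.4  -0.06  2.2  -0.26  0.34 -0.89]
```

View pics/side19.png

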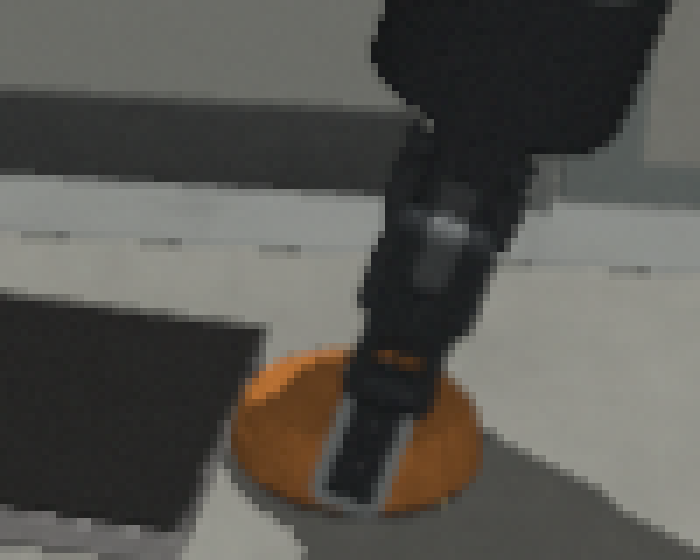

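The pad is held at opening 0.90, which is 76.4 mm. Now I press it to the edge and rotate it about the edge.

Emit:
apply_moves --pt "0 0 0 0.2 0 0 0.7" --pt "0 0 0 0 0 0 0.7" --pt "0 -0.1 0 0.05 0 -0.41 0.7" --pt "0 -0.1 0 0.05 0 -0.41 0.7" --pt "0 -0.1 0 0.05 0 -0.41 0.7" --pt "0 -0.1 0 0.05 0 -0.41 0.7" --pt "0 0 0 0 0 0 0.7"

```text
t: 17.63
tool_pos: [0.4304, -0.2943, 0.0272]
tool_rot: [-3.133, 0.17, -0.137]
contact_force: [-3.5, 1.3, 3.5]
opening: 0.891
```

```bash
python3 -c "
from h import *
st()
cv2.imwrite('pics/side20.png',r.camera('side')[150:250,335:435].repeat(6,0).repeat(6,1))
"
```

```text
t 17.63 p [ 0.4304 -0.2943  0.0272] board x,y -0.0372 -0.0053 zdir [-0.167  0.032 -0.986] ydir [-0.138 -0.99  -0.008] op 0.891 F [-3.5   1.31  3.52] q [ 0.36  0.53  0.17  1.91 -0.04  0.87 -1.17]
```

View pics/side20.png

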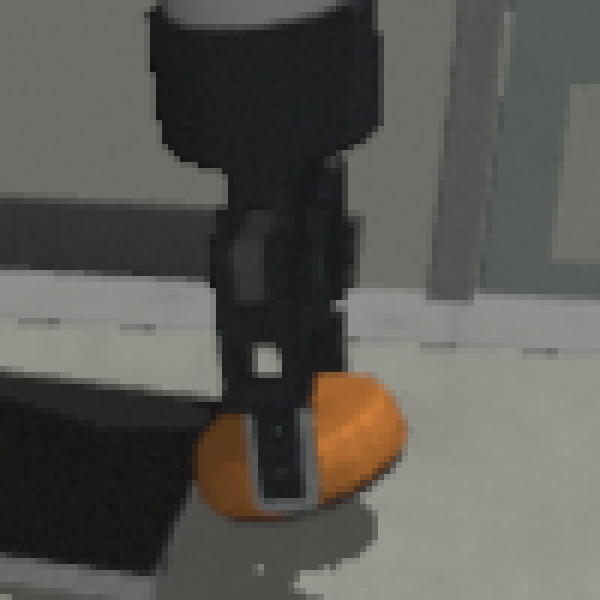

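Emit:
apply_moves --pt "0 -0.1 0 0.05 0 -0.41 0.7" --pt "0 -0.1 0 0.05 0 -0.41 0.7" --pt "0 -0.1 0 0.05 0 -0.41 0.7" --pt "0 -0.1 0 0.05 0 -0.41 0.7" --pt "0 -0.1 0 0.05 0 -0.41 0.7" --pt "0 0 0 0 0 0 0.7"

```text
t: 18.18
tool_pos: [0.4398, -0.2948, 0.0424]
tool_rot: [-3.127, 0.669, -0.13]
contact_force: [-1.4, 1.9, 0.2]
opening: 0.893
```

```bash
python3 -c "
from h import *
st()
cv2.imwrite('pics/side21.png',r.camera('side')[150:250,335:435].repeat(6,0).repeat(6,1))
"
```

```text
t 18.18 p [ 0.4398 -0.2948  0.0424] board x,y -0.0278 -0.0043 zdir [-0.613  0.095 -0.784] ydir [-0.139 -0.99  -0.011] op 0.893 F [-1.37  1.89  0.23] q [ 0.27  0.8   0.21  1.55  0.05  1.45 -1.26]
```

View pics/side21.png

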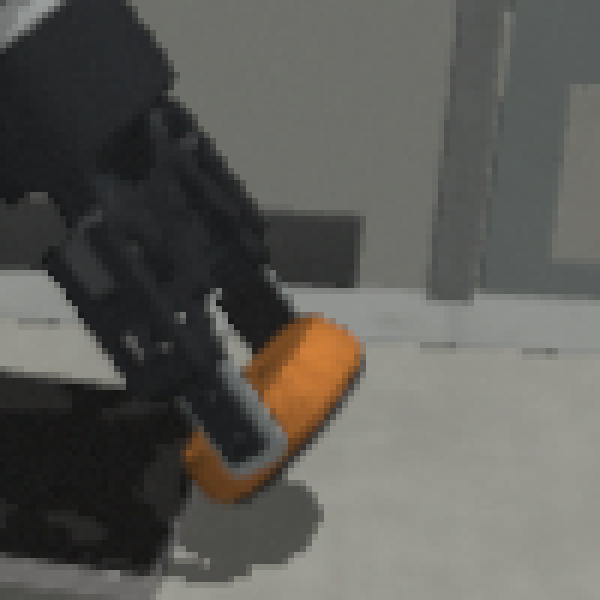

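Emit:
apply_moves --pt "0 -0.1 0 0.05 0 -0.41 0.7" --pt "0 -0.1 0 0.05 0 -0.41 0.7" --pt "0 -0.1 0 0.05 0 -0.41 0.7" --pt "0 -0.1 0 0.05 0 -0.41 0.7" --pt "0 -0.1 0 0.05 0 -0.41 0.7" --pt "0 0 0 0 0 0 0.7"

```text
t: 18.73
tool_pos: [0.4542, -0.2976, 0.0519]
tool_rot: [-3.11, 1.171, -0.113]
contact_force: [-0.4, 0.5, -1.1]
opening: 0.894
```

```bash
python3 -c "
from h import *
st()
cv2.imwrite('pics/side22.png',r.camera('side')[120:260,300:440].repeat(4,0).repeat(4,1))
"
```

```text
t 18.73 p [ 0.4542 -0.2976  0.0519] board x,y -0.0131 -0.0047 zdir [-0.911  0.135 -0.389] ydir [-0.141 -0.99  -0.012] op 0.894 F [-0.43  0.54 -1.06] q [ 0.25  1.12  0.23  1.2   0.11  1.97 -1.24]
```

View pics/side22.png

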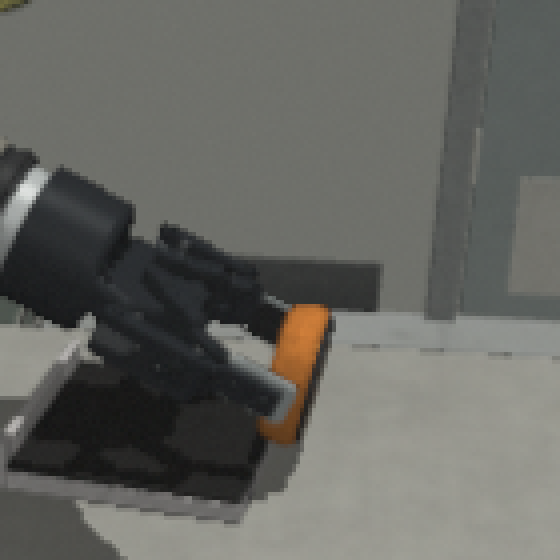

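Emit:
apply_moves --pt "0 0 0 -0.74 0 -0.31 0.7" --pt "0 0 0 0.43 0 -1.0 0.7" --pt "0 0 0 0.43 0 -1.0 0.7" --pt "0 0 0 0 0 0 0.7" --pt "0 0 0 0 0 0 0.7"

```text
t: 19.2
tool_pos: [0.4701, -0.3021, 0.0641]
tool_rot: [-3.125, 1.165, -0.13]
contact_force: [0.8, -0.8, -0.4]
opening: 0.893
```

```bash
python3 -c "
from h import *
st()
cv2.imwrite('pics/side23.png',r.camera('side')[120:260,300:440].repeat(4,0).repeat(4,1))
"
```

```text
t 19.2 p [ 0.4701 -0.3021  0.0641] board x,y 0.0033 -0.0066 zdir [-0.909  0.136 -0.395] ydir [-0.145 -0.989 -0.006] op 0.893 F [ 0.82 -0.75 -0.38] q [ 0.13  1.18  0.5   1.15 -0.03  1.99 -1.08]
```

View pics/side23.png

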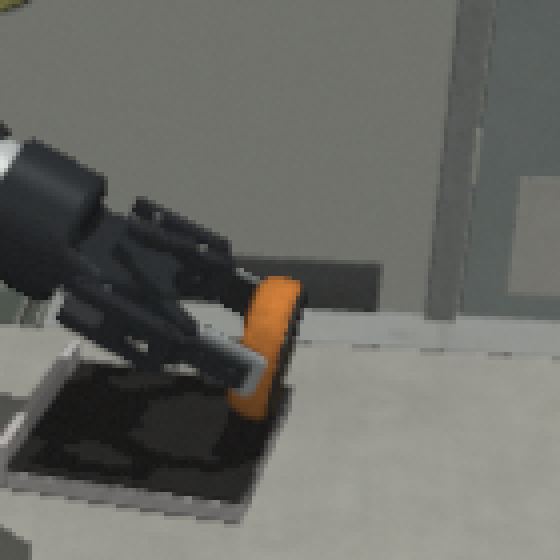

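Emit:
apply_moves --pt "0 0 0 0.43 0 -1.0 0.7" --pt "0 0 0 0.2 0 -0.4 0.7" --pt "0 0 0 0.4 0 0.17 0.7" --pt "0 0 0 0.4 0 0.17 0.7" --pt "0 0 0 0.2 0 0.1 0.7" --pt "0 0 0 0 0 0 0.7" --pt "0 0 0 0 0 0 0.7"

```text
t: 19.83
tool_pos: [0.4776, -0.3022, 0.0535]
tool_rot: [-3.121, 1.164, -0.125]
contact_force: [4.0, 1.5, 18.5]
opening: 0.894
```

```bash
python3 -c "
from h import *
st()
"
```

```text
t 19.83 p [ 0.4776 -0.3022  0.0535] board x,y 0.0107 -0.0055 zdir [-0.908  0.135 -0.396] ydir [-0.143 -0.99  -0.008] op 0.894 F [ 3.99  1.55 18.48] q [ 0.09  1.22  0.59  1.12 -0.09  2.   -1.03]
```

Emit:
apply_moves --pt "0 0 0 0.15 0 -0.7 0.7" --pt "0 0 0 0.27 0 -0.64 0.7" --pt "0 0 0 0.3 0 -0.62 0.7" --pt "0 0 0 0 0 0 0.7"

```text
t: 20.17
tool_pos: [0.4877, -0.3056, 0.0475]
tool_rot: [-3.134, 1.149, -0.129]
contact_force: [-3.0, 0.7, 12.1]
opening: 0.889
```

```bash
python3 -c "
from h import *
st()
cv2.imwrite('pics/side24.png',r.camera('side')[120:260,300:440].repeat(4,0).repeat(4,1))
"
```

```text
t 20.17 p [ 0.4877 -0.3056  0.0475] board x,y 0.0212 -0.0073 zdir [-0.904  0.125 -0.409] ydir [-0.135 -0.991 -0.003] op 0.889 F [-3.01  0.68 12.09] q [ 0.1   1.23  0.57  1.09 -0.08  2.   -1.05]
```

View pics/side24.png

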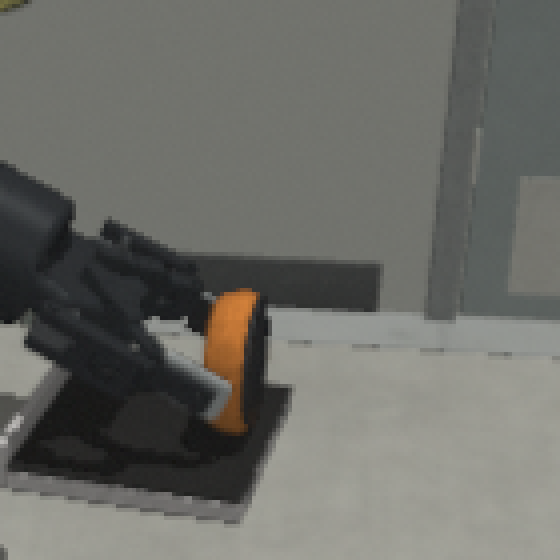

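Emit:
apply_moves --pt "0 0 0 0.32 0 -0.62 0.7" --pt "0 0 0 0.4 0 -0.6 0.7" --pt "0 0 0 0.45 0 -0.6 0.7" --pt "0 0 0 0 0 0 0.7"

```text
t: 20.55
tool_pos: [0.4977, -0.3079, 0.041]
tool_rot: [3.133, 1.136, -0.136]
contact_force: [-1.1, -2.6, 13.1]
opening: 0.892
```

```bash
python3 -c "
from h import *
st()
cv2.imwrite('pics/side25.png',r.camera('side')[120:260,300:440].repeat(4,0).repeat(4,1))
"
```

```text
t 20.55 p [ 0.4977 -0.3079  0.041 ] board x,y 0.0315 -0.0079 zdir [-0.9    0.114 -0.421] ydir [-0.128 -0.992  0.004] op 0.892 F [-1.15 -2.55 13.05] q [ 0.11  1.24  0.56  1.06 -0.08  2.   -1.06]
```

View pics/side25.png

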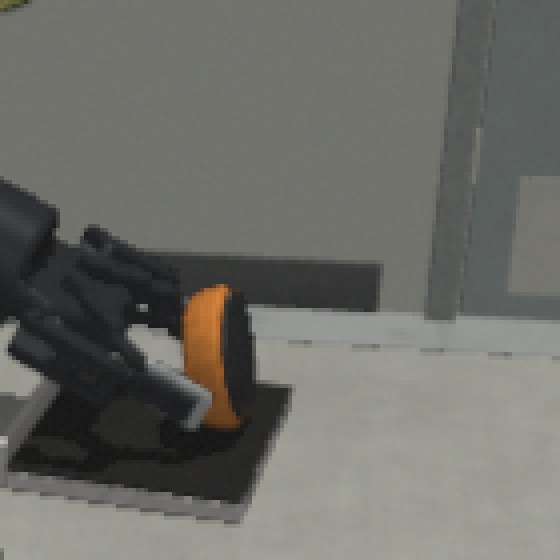

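Emit:
apply_moves --pt "0 0 0 0.25 0 -0.75 0.7" --pt "0 0 0 0.25 0 -0.75 0.7" --pt "0 0 0 0.25 0 -0.75 0.7" --pt "0 0 0 0 0 0 0.7"

```text
t: 20.93
tool_pos: [0.5077, -0.3063, 0.0367]
tool_rot: [3.137, 1.12, -0.126]
contact_force: [-0.3, -1.1, 6.7]
opening: 0.889
```

```bash
python3 -c "
from h import *
st()
cv2.imwrite('pics/side26.png',r.camera('side')[120:260,300:440].repeat(4,0).repeat(4,1))
"
```

```text
t 20.93 p [ 0.5077 -0.3063  0.0367] board x,y 0.0411 -0.0048 zdir [-0.893  0.108 -0.436] ydir [-0.121 -0.993  0.002] op 0.889 F [-0.33 -1.08  6.69] q [ 0.11  1.25  0.55  1.04 -0.09  2.   -1.07]
```

View pics/side26.png

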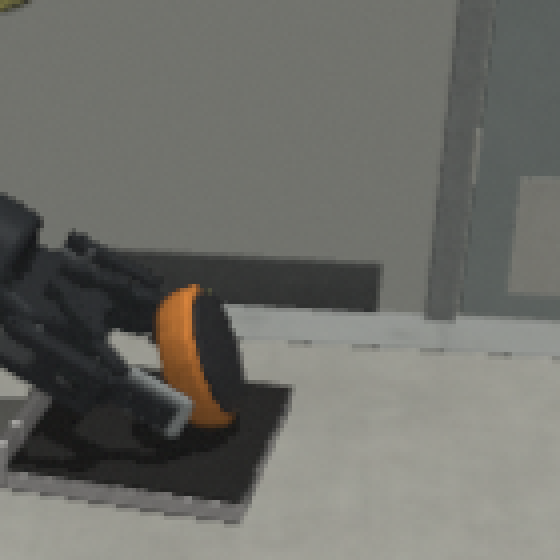

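Emit:
apply_moves --pt "0 0 0 -0.4 0 -0.3 0.7" --pt "0 0 0 0 0 0 1" --pt "0 0 0 0 0 0 1" --pt "0 0 0 0 0 0 1"

```text
t: 21.32
tool_pos: [0.5076, -0.3045, 0.0391]
tool_rot: [-3.142, 1.117, -0.12]
contact_force: [0.8, -0.7, -0.2]
opening: 0.999
```

```bash
python3 -c "
from h import *
st()
cv2.imwrite('pics/side27.png',r.camera('side')[120:260,300:440].repeat(4,0).repeat(4,1))
"
```

```text
t 21.32 p [ 0.5076 -0.3045  0.0391] board x,y 0.0407 -0.0031 zdir [-0.893  0.107 -0.438] ydir [-0.119 -0.993 -0.   ] op 0.999 F [ 0.76 -0.73 -0.18] q [ 0.1   1.25  0.56  1.04 -0.09  1.99 -1.06]
```

View pics/side27.png

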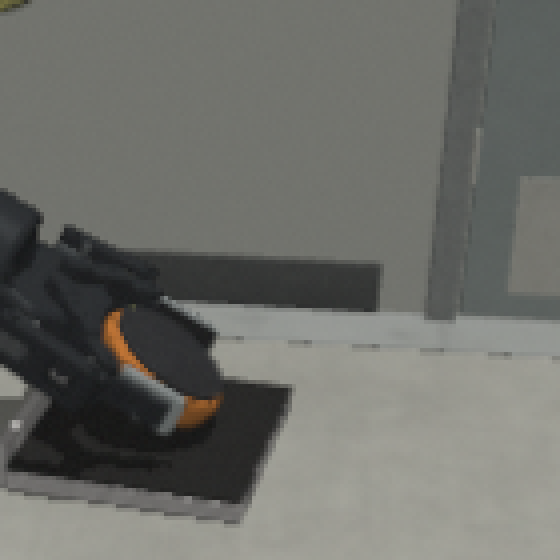

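Emit:
apply_moves --pt "0 0 0 0 0 -1.0 1" --pt "0 0 0 0 0 -1.5 1" --pt "0 0 0 0 0 -2.0 1" --pt "0 0 0 0 0 -2.0 1" --pt "0 0 0 0 0 0 1"

```text
t: 21.78
tool_pos: [0.5299, -0.3043, 0.056]
tool_rot: [3.112, 1.067, -0.12]
contact_force: [0.6, -0.3, 0.8]
opening: 1.0
```

```bash
python3 -c "
from h import *
st()
cv2.imwrite('pics/side28.png',r.camera('side')[120:260,300:440].repeat(4,0).repeat(4,1))
"
```

```text
t 21.78 p [ 0.5299 -0.3043  0.056 ] board x,y 0.0627 0.0007 zdir [-0.873  0.075 -0.482] ydir [-0.094 -0.996  0.015] op 1.0 F [ 0.59 -0.26  0.81] q [ 0.08  1.23  0.59  1.01 -0.11  2.   -1.05]
```

View pics/side28.png

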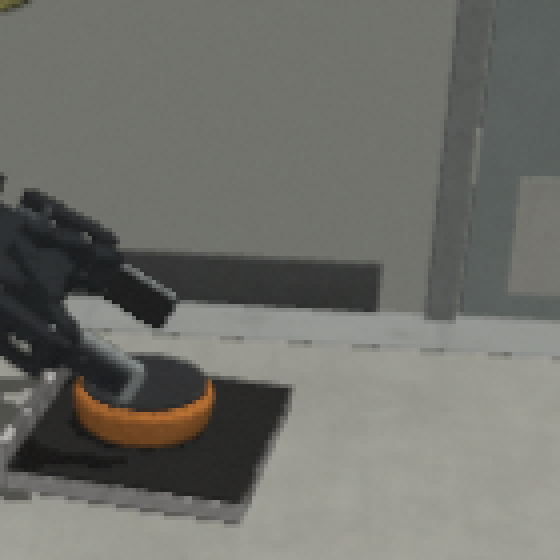

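Emit:
apply_moves --pt "0 0 0 -0.9 0 -0.5 1" --pt "0 0 0 -0.9 0 -0.5 1" --pt "0 0 0 -1.8 0 -1.0 1" --pt "0 0 0 -2.5 0 -1.4 1" --pt "0 0 0 -2.5 0 -1.4 1" --pt "0 0 0 -2.5 0 -1.4 1" --pt "0 0 0 0 0 0 1" --pt "0 0 0 0 0 0 1"

```text
t: 22.5
tool_pos: [0.4954, -0.2996, 0.1668]
tool_rot: [3.09, 1.032, -0.121]
contact_force: [-0.4, -0.5, -0.6]
opening: 0.997
```

```bash
python3 -c "
from h import *
st()
im=r.camera('side');cv2.imwrite('pics/side29.png',im)
im2=r.camera('top');cv2.imwrite('pics/top29.png',im2)
"
```

```text
t 22.5 p [ 0.4954 -0.2996  0.1668] board x,y 0.0279 -0.0001 zdir [-0.857  0.052 -0.512] ydir [-0.076 -0.997  0.027] op 0.997 F [-0.42 -0.5  -0.55] q [-0.02  1.07  0.74  1.16 -0.08  2.   -0.93]
```

View pics/side29.png

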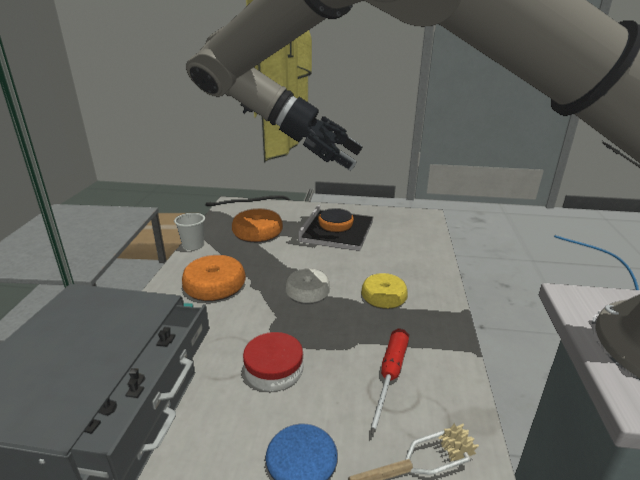

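View pics/top29.png

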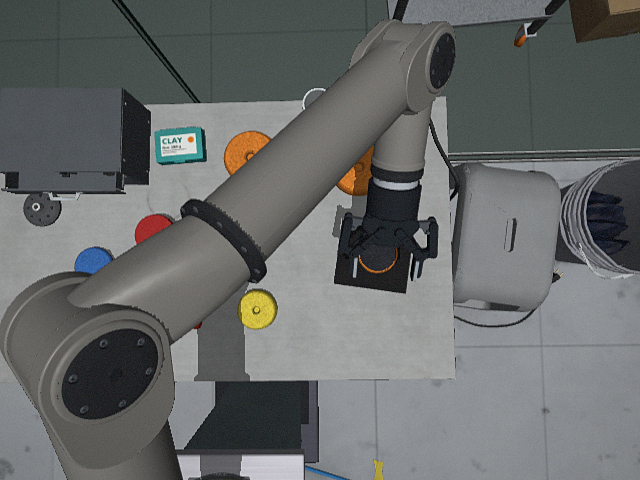

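```bash
python3 -c "
from h import *
im=cv2.imread('pics/side29.png')
cv2.imwrite('pics/crop29.png',cv2.resize(im[195:255,290:390],(800,480),interpolation=cv2.INTER_CUBIC))
for v in (209,215,220): print(v)
"
```

```text
209
215
220
```

View pics/crop29.png

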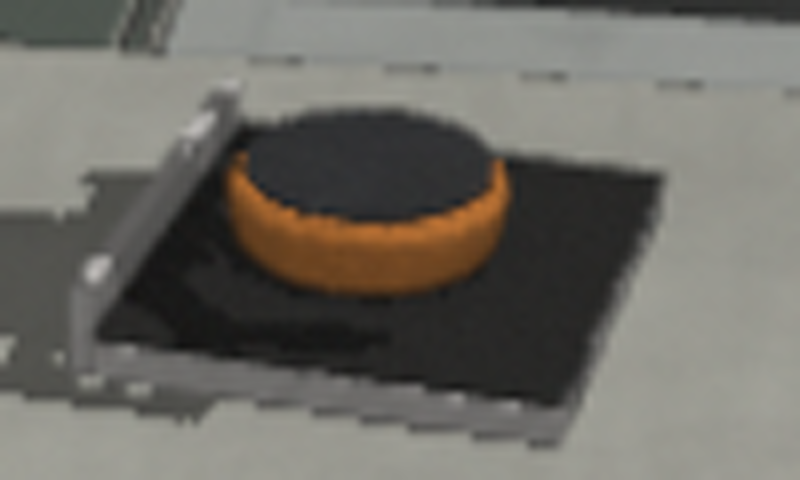

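```bash
python3 -c "
from h import *
f=lambda u,v:bp('side',290+u/8,195+v/8,.038)
c=f(371,165);q=c-M;print(c,'board',q@ex-.0625,q@ey)
print('diam',np.linalg.norm(f(244,163)-f(497,168)),np.linalg.norm(f(376,106)-f(372,222)))
a=cv2.imread('pics/top0.png');b=cv2.imread('pics/side29.png');s0=cv2.imread('pics/side0.png')
def yc(im):
    m=cv2.inRange(cv2.cvtColor(im,cv2.COLOR_BGR2HSV),(22,120,60),(35,255,255));n,l,s,ce=cv2.connectedComponentsWithStats(m[265:315]);k=1+np.argmax(s[1:,4]);return s[k]
print(yc(s0),yc(b))
st()
"
```

```text
[ 0.53636331 -0.30683677  0.038     ] board 0.006974659509953213 -0.0007781324200332939
diam 0.06799521949976509 0.07296591479250078
[ 362    9   45   34 1258] [ 362    9   45   34 1258]
t 22.6 p [ 0.4953 -0.2989  0.1641] board x,y 0.0276 0.0005 zdir [-0.859  0.053 -0.51 ] ydir [-0.076 -0.997  0.024] op 1.001 F [-0.17  0.11  0.23] q [-0.02  1.07  0.74  1.16 -0.08  1.99 -0.93]
```

The crop shows the pad lying flat with its black back up, centred at about (7, -1) mm in the board frame and clear of the lip. The yellow and white pads are unmoved and the gripper is well clear.

```bash
python3 -c "
from bench import r
print(r.hand_in())"
```

```text
the job is handed in; nothing more can be done
None
```

The orange pad is turned over: it lies flat on the board's rubber top, foam down and black back up. I handed the job in at about 22.6 s. `hand_in` reports no verdict, so what follows rests on my own checks.

**What I did:**
- I pushed the 77 mm pad flat along the bench against the board's front edge, pressing at about 7–10 N.
- Three attempts to lift it by the rear rim with the fingertips slipped, and each time the pad fell back flat.
- I then held it across its diameter with 20 N and tipped it up about the board edge. With its rim pressed on the rubber I carried it past vertical, let it settle over, and withdrew the gripper.

**Last checks:**
- **Position:** in the side image the pad's middle is at about (7, -1) mm in the board frame, clear of the rear lip.
- **Level:** the pad looks level. The back measured 68 mm wide, as specified. Its depth in the foreshortened direction read 73 mm, which I put down to pixel accuracy; I did not measure the height or tilt separately.
- **Bystanders:** the yellow pad's image was unchanged to the pixel. I compared the white pad by eye only, and it looked unmoved.
- **Robot:** the gripper was about 0.13 m above the pad, and the contact force read about zero.

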